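# Complete the three rover kits

## Robot

A 7-joint arm with a two-finger parallel gripper is mounted at the origin on the work surface. World frame = base frame: x ahead of the robot, y to its left, z up, the work surface at z = 0. Lengths are in mm, angles in rad, forces in N, time in s.
With the tool pointing down it reaches from about 425 to 875 mm from the base axis. Payload 4.7 kg.
Tool frame: the origin (TCP) lies midway between the tips of the shut fingers; the grasp point (between the pads) lies 19 mm behind it; z points along the fingers, y is the direction in which the jaws open and shut (so a half turn about z gives the same grasp; the last joint's range is limited). The gripper opens to 85 mm and grips with 20 to 120 N. Pads are 22 mm wide; open, the fingers measure 114 mm over their backs; the gripper's body (76 mm by 85 mm) begins 54 mm behind the grasp point. The pads swing forward as they close: fully open they stand 13 mm farther back than shut.
Start: joints at [1.362, 0.321, -0.07, 1.45, 0.023, 1.371, -0.057], TCP at [143.603, -633.958, 231.349] pointing down, gripper open.
Joint ranges: [-2.86, 2.86], [-0.3, 2.09], [-1.38, 1.24], [0.06, 2.45], [-1.56, 4.7], [0.09, 2.05], [-2.69, 2.69]. Speed limits (rad/s): [2.57, 2.57, 3.14, 3.14, 3.14, 3.14, 3.14].

## Interface

Orientations are given as a rotation vector (axis times angle).
In Python, from workcell import ctrl gives the robot as it stands.
- The arm moves only by the tool drive_tool, never from a script. Its argument "series" is a list of rows, each an object with "travel": the shift along the tool's x, y, z in mm, a list of three; "twist": the turn, a rotation vector about the tool's x, y, z in units of 8 degrees (1.0 is 8 degrees), a list of three. In form: [{"travel": [tx, ty, tz], "twist": [wx, wy, wz]}, ...]. A call has 1 to 20 rows; each row shifts and turns the pose as measured when the row begins, along the tool's axes as they then stand; what a row does not reach is not made up. A row lasts 1/10 s, in which the tool goes at most 50 mm and 8.59 degrees, less where a joint would pass 70% of its speed; a pose out of reach is approached as far as the arm can. A call is refused whole if a number of a shift passes 50 or a number of a turn 1, either way. A call with a gripper value outside its range is refused whole. "gripper" is the finger opening in mm, from 0 to 85.4, set as the call begins (left out, the last holds). The fingers move at their own pace and stop on an object; "newtons" is the grip in N (left out, the last holds). Time passes only in rows, so rows that do not move let the fingers close. It gives the time, the measured TCP pose, the force and the opening at its end, in the units of the state.
- ctrl.read_state(): the state, without advancing time (a new reading comes with each control period).
- ctrl.camera(name): name is "scene" or "top"; returns the picture (420x560x3 uint8, blue, green, red); there is no depth.
- ctrl.camera_model(name): a dict with "intrinsics" (3x3 intrinsics, pixels), "distortion" ([k1, k2, p1, p2, k3] as OpenCV has them; the pictures are not rectified), "rvec" (rotation vector, rad) and "tvec" (3), from world to camera coordinates, as OpenCV has them. Camera axes: x right, y down, z forward; pixel columns grow to the right and rows downward; lengths in mm; the calibration is good to about 2 mm. A picture is of the moment at which its call begins. camera_model takes no time and is no camera call.
- ctrl.job_done(): hands the job in, once; it reports no verdict.
The state is a dict: "clock": time; "joint_positions": joint angles; "joint_velocities": joint speeds; "effort": joint torques, N m; "tcp_pos": TCP position; "orientation": TCP orientation; "contact_force": force on the tool from outside, world axes, zero at the start; "ft_torque": the same for the moment, N m; "grip_width": opening from 0.0 (shut) to 1.0 (fully open).
Only numpy, scipy, OpenCV 4.12 (cv2) and the standard library are available. Lean on these libraries where they do the work, as an engineer would, in place of code of your own. Each camera call takes 0.05 s, during which the arm holds its last target.

## Task

Complete the three rover kits on the workshop bench: every tray should hold, in the same order, a battery holder, a gear motor, a ball caster and a wheel. Find the four missing parts among the loose things and set each in the empty compartment where it belongs, standing on the tray's floor the same way as the like parts in the other trays; put them down, do not drop them. Leave the small bare motor, the roll of tape and the screwdriver where they are.

Things in the scene. Friction and masses are not known exactly. Their poses are not given: they have to be found in the camera images.
- wheel_c (a point): loose drive wheel, black rubber tyre with white hub, lying flat: 44 mm diameter, 32 mm high; this point is its centre, 16 mm over its underside; z up along its axle. About 45 g
- motor_c (a point): loose gear motor, upright on its black rear cap: steel and aluminium cylinder 34 mm diameter, 44 mm high, on it an off-centre boss and 6 mm shaft pointing up, 60 mm high in all. This point is on the cylinder's axis, 30 mm over its underside; z up along the shaft. About 160 g
- caster_c (a point): loose ball caster: grey square base 36 x 36 mm, 22 mm high, with a steel ball on top, 36 mm high in all. This point is on its middle axis, 18 mm over its underside; z up, x and y square to the base's sides. About 60 g; grip it by the base
- battery_c (a point): loose battery holder standing on end: square black holder with four pale upright cells, 30 x 30 mm, 56 mm high (58 over the two snap studs on top). This point is its centre, 28 mm over its underside; z up, x and y square to its sides. About 130 g
- tray_a: Kit tray that lacks its wheel (that compartment is empty). Shallow pale grey tray, fixed, 89 (x) by 228.5 mm (y), floor 2.5 mm thick, walls and dividers 10 mm high over the bench. Origin: centre of the underside, z up; axes near the world's, +y to the robot's left. Four compartments in a row along y: compartment centres at y = +87.75 battery holder, +35.25 gear motor, -20.25 caster, -80.75 mm wheel. Parts in it are fixed
- tray_b: Kit tray that lacks its gear motor (that compartment is empty); size, layout and frame as tray_a: compartment centres at y = +87.75 battery holder, +35.25 gear motor, -20.25 caster, -80.75 mm wheel, all at x = 0. Each compartment is 84 mm deep in x; inner widths along y: battery holder 48, gear motor 52, caster 54, wheel 62 mm. Walls 2.5 mm thick
- tray_c: Kit tray that lacks both its ball caster and its battery holder (those two compartments are empty); size, layout and frame as tray_a and tray_b: compartment centres at y = +87.75 battery holder, +35.25 gear motor, -20.25 caster, -80.75 mm wheel, all at x = 0, floor 2.5 mm over the bench
- small_motor_c (a point): bystander, stays where it is: a bare small motor of steel with a black top cap, much slimmer than the gear motor, upright, 24 mm diameter, 42 mm high with its thin shaft; this point is half-way up
- tape_c (a point): bystander, stays where it is: roll of tape lying flat, 56 mm outer diameter, 18 mm high; this point is its centre
- screwdriver_grip (a point): bystander, stays where it is: screwdriver 190 mm long lying on the bench at the right of the trays; this point is in its handle
Mind the look-alikes: they are no part of the job. Leave any orange look-alike of the part that bears caster_c alone.

How it is judged (in metres and radians):
At the end, for the whole second after the job is handed in: Wheel in tray_a, gear motor in tray_b, ball caster and battery holder in tray_c, each in its own compartment (within 12 mm along the row, 30 mm across), on the tray floor within 4 mm, upright within 0.12 rad, released and at rest (x of wheel_c in the frame of tray_a between -0.03 and 0.03 m and y of wheel_c in the frame of tray_a between -0.09275 and -0.06875 m and z of wheel_c in the frame of tray_a between 0.0145 and 0.0225 m and angle between each of wheel_c, motor_c, caster_c, battery_c's own z axis and vertical below 0.12 rad and linear speed of each of wheel, motor, caster, battery below 0.02 m/s and contact force between each of wheel, motor, caster, battery and the fingers below 0.1 N and x of motor_c in the frame of tray_b between -0.03 and 0.03 m and y of motor_c in the frame of tray_b between 0.02325 and 0.04725 m and z of motor_c in the frame of tray_b between 0.0285 and 0.0365 m and x of caster_c in the frame of tray_c between -0.03 and 0.03 m and y of caster_c in the frame of tray_c between -0.03225 and -0.00825 m and z of caster_c in the frame of tray_c between 0.0165 and 0.0245 m and x of battery_c in the frame of tray_c between -0.03 and 0.03 m and y of battery_c in the frame of tray_c between 0.07575 and 0.09975 m and z of battery_c in the frame of tray_c between 0.0265 and 0.0345 m); the robot touches nothing.
It fails at once if a part is dropped (falls free for more than about 30 mm) ((linear speed of wheel above 0.8 m/s and contact force between wheel and the fingers below 0.05 N) or (linear speed of motor above 0.8 m/s and contact force between motor and the fingers below 0.05 N) or (linear speed of caster above 0.8 m/s and contact force between caster and the fingers below 0.05 N) or (linear speed of battery above 0.8 m/s and contact force between battery and the fingers below 0.05 N)).
It fails at once if the small motor or the tape is moved by more than 25 mm, or the screwdriver by more than 30 mm (distance of any of small_motor_c, tape_c from where it was at the start of the episode above 0.025 m or distance of screwdriver_grip from where it was at the start of the episode above 0.03 m).
It also fails if it takes over 88 s, if anything falls off the work surface, if the arm or the gripper's body presses on something with over 40 N, if the wrist force passes 120 N, or if a joint passes its speed limit or range.

## Working session

There is one attempt and no reset: what is moved stays moved. The work goes in short steps, Python scripts to look and compute and a tool call to move; the robot and the scene stay as the last step left them, time stands still between calls to the robot, and variables do not carry over. Pictures are saved under pics/ and viewed, and the job is handed in when it is done.

Besides the shell and the picture viewer there is one more tool, called after "Call:" by a JSON object that holds its "name" and its "arguments". drive_tool: Moves the arm, as the interface text tells. Its arguments: {"type":"object","properties":{"series":{"type":"array"},"gripper":{"type":"number"},"newtons":{"type":"number"}},"required":["series"]}

```bash
mkdir -p pics; ls; python3 - <<'E'
from workcell import ctrl
import cv2
for n in ("scene","top"):
    cv2.imwrite(f"pics/{n}0.png",ctrl.camera(n)); m=ctrl.camera_model(n); print(n,m)
print(ctrl.read_state())
E
```

```text
pics
scene {'intrinsics': array([[444.33011237,   0.        , 276.97258387],
       [  0.        , 444.33011237, 218.13377693],
       [  0.        ,   0.        ,   1.        ]]), 'distortion': array([-0.08169458,  0.        ,  0.        ,  0.        ,  0.        ]), 'rvec': array([ 1.21225635,  2.27604831, -1.01512023]), 'tvec': array([ 359.48211779, -199.00793386, 1343.81074721])}
top {'intrinsics': array([[473.81106292,   0.        , 274.25052526],
       [  0.        , 473.81106292, 222.19931807],
       [  0.        ,   0.        ,   1.        ]]), 'distortion': array([0.0162889, 0.       , 0.       , 0.       , 0.       ]), 'rvec': array([ 2.20877116, -2.14798766,  0.13672235]), 'tvec': array([-130.18129505,  480.51571437, 1341.60489538])}
{'clock': 0.1, 'joint_positions': array([ 1.36207761,  0.32173557, -0.07007405,  1.45155418,  0.02260781,
        1.37080483, -0.05691655]), 'joint_velocities': array([-0.00010959, -0.00285411,  0.00108059, -0.00186216,  0.00056497,
       -0.000375  , -0.00097456]), 'effort': array([ 1.48668073e-04, -4.94876182e+01, -3.84058412e-01, -3.15209913e+01,
        1.28769554e-02,  7.52426247e-03,  5.67232490e-06]), 'tcp_pos': array([ 143.47408817, -633.47256283,  230.34084293]), 'orientation': array([-3.12043607e+00, -3.49095649e-01,  4.62538752e-04]), 'contact_force': array([-0.58022588,  0.54961543,  0.3856634 ]), 'ft_torque': array([-0.02570571, -0.02443889, -0.0567489 ]), 'grip_width': 1.0017571330367832}
```

View pics/scene0.png

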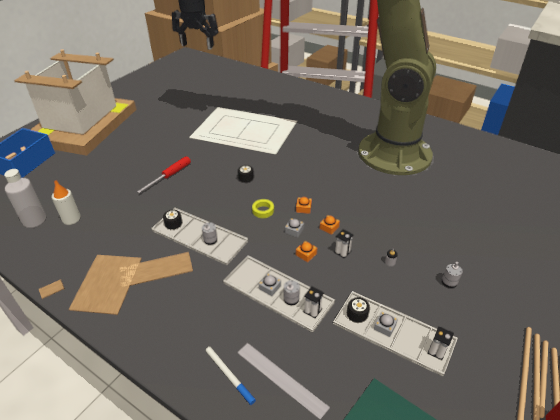

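View pics/top0.png

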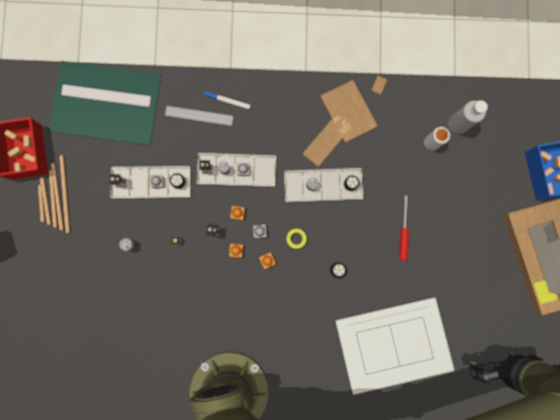

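The top view (image left is +y) shows tray_b at (150,182) with its motor slot empty. tray_a is at (237,169) with no wheel, and tray_c at (323,184) lacks its caster and battery.

Candidates in the top view:
- **Wheel:** (339,270). The tape at (297,238) is the look-alike.
- **Gear motor:** (126,244). The small motor at (176,240) is the look-alike.
- **Caster:** grey at (260,231). Orange look-alikes are at (237,213), (236,251) and (267,261).
- **Battery holder:** (213,230).

```bash
python3 - <<'E'
import cv2
t=cv2.imread("pics/top0.png")
cv2.imwrite("pics/c1.png",cv2.resize(t[200:280,100:230],None,fx=6,fy=6,interpolation=cv2.INTER_CUBIC))
cv2.imwrite("pics/c2.png",cv2.resize(t[200:290,220:360],None,fx=5.7,fy=5.7,interpolation=cv2.INTER_CUBIC))
cv2.imwrite("pics/c3.png",cv2.resize(t[145:210,100:240],None,fx=5.7,fy=5.7,interpolation=cv2.INTER_CUBIC))
cv2.imwrite("pics/c4.png",cv2.resize(t[145:210,235:375],None,fx=5.7,fy=5.7,interpolation=cv2.INTER_CUBIC))
s=cv2.imread("pics/scene0.png")
cv2.imwrite("pics/c5.png",cv2.resize(s[150:300,220:480],None,fx=3,fy=3,interpolation=cv2.INTER_CUBIC))
E
```

```text
(no output)
```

View pics/c1.png

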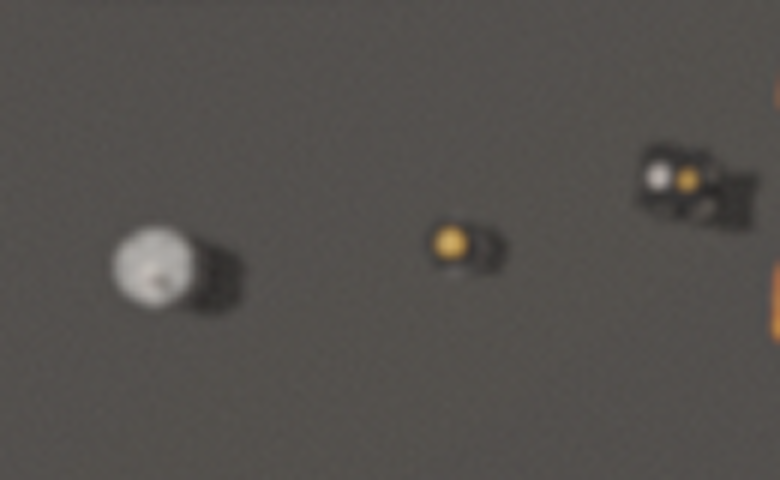

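View pics/c2.png

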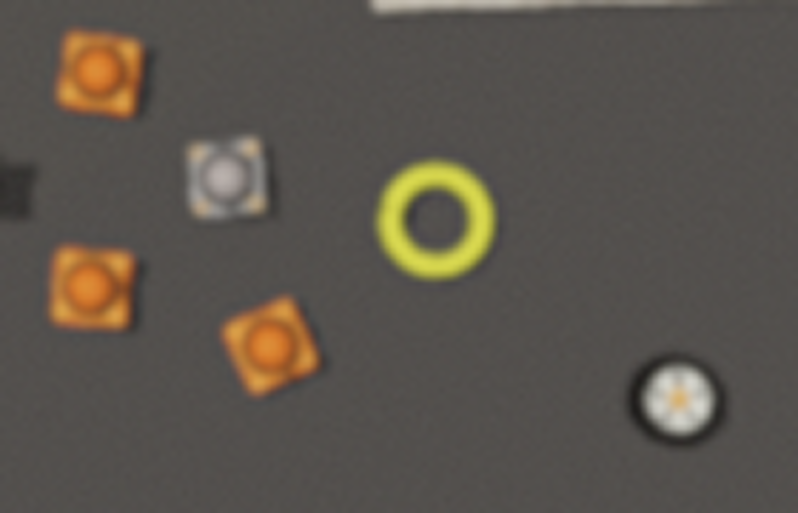

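View pics/c3.png

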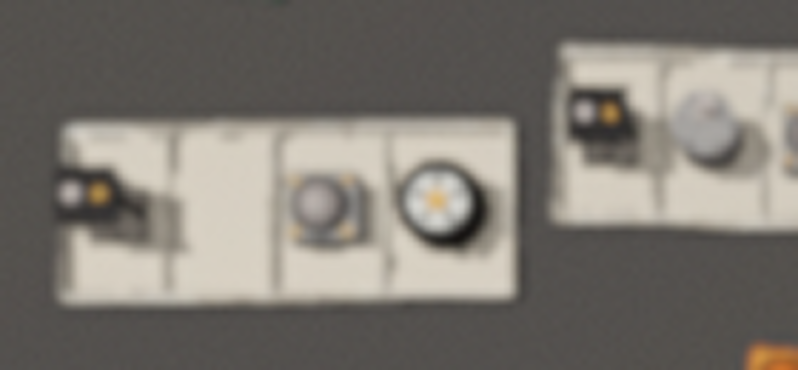

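View pics/c4.png

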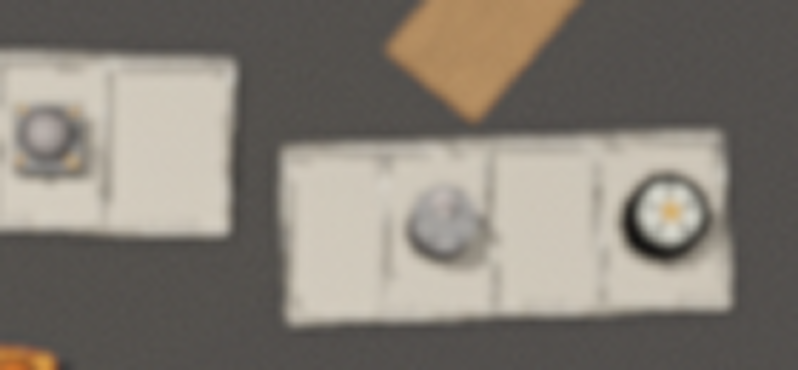

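View pics/c5.png

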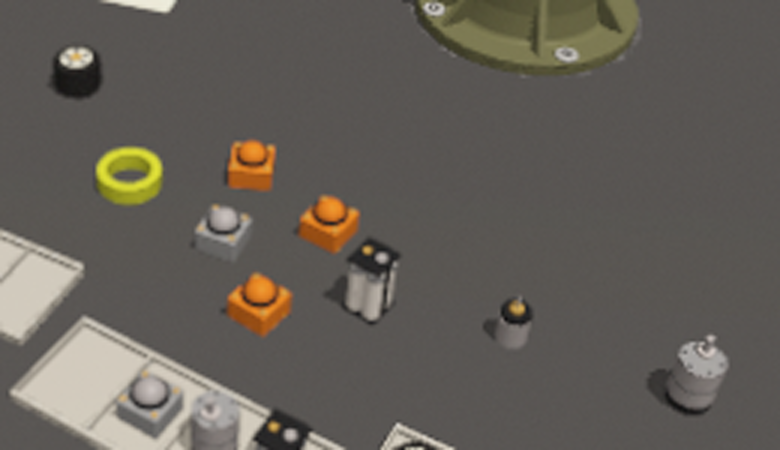

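```bash
cat > h.py <<'E'
import numpy as np, cv2, json
from scipy.optimize import least_squares
from workcell import ctrl
M={n:ctrl.camera_model(n) for n in("scene","top")}
def proj(n,P):
    m=M[n]; return cv2.projectPoints(np.atleast_2d(np.array(P,float)),m["rvec"],m["tvec"],m["intrinsics"],m["distortion"])[0].reshape(-1,2)
def w(n,p,z):
    m=M[n]; q=cv2.undistortPoints(np.array([[p]],float),m["intrinsics"],m["distortion"])[0,0]
    R=cv2.Rodrigues(m["rvec"])[0]; c=-R.T@m["tvec"].ravel(); d=R.T@np.array([q[0],q[1],1]); return c+d*(z-c[2])/d[2]
def full(u,v,x0,y0,f): return ((u+.5)/f-.5+x0,(v+.5)/f-.5+y0)
def box(cx,cy,th,hx,hy,z):
    c,s=np.cos(th),np.sin(th); return [[cx+c*a-s*b,cy+s*a+c*b,z] for a,b in((hx,hy),(hx,-hy),(-hx,-hy),(-hx,hy))]
def circ(cx,cy,r,z): return [[cx+r*np.cos(t),cy+r*np.sin(t),z] for t in np.linspace(0,2*np.pi,24,endpoint=False)]
E
python3 - <<'E'
from h import *
c1=lambda u,v:full(u,v,100,200,6); c2=lambda u,v:full(u,v,220,200,5.7)
c3=lambda u,v:full(u,v,100,145,5.7); c4=lambda u,v:full(u,v,235,145,5.7); c5=lambda u,v:full(u,v,220,150,3)
print("motor",w("top",c1(155,267),44),w("scene",c5(701,358),44))
print("small",w("top",c1(451,243),36))
print("batt",w("top",c1(676,178),56),w("scene",c5(374,257),56))
print("wheel",w("top",c2(680,399),32),w("scene",c5(78,58),32))
print("tape",w("top",c2(436,220),18))
C=[w("top",c2(*p),22) for p in((190,145),(262,140),(266,213),(194,217))]; print("caster",np.mean(C,0),np.round(C))
for n,q in dict(o1=(100,72),o2=(91,287),o3=(270,346)).items(): print(n,w("top",c2(*q),30))
T={"b":[c3(62,122),c3(516,120),c3(517,297),c3(60,303)],"a":[c3(560,44),c4(236,60),c4(231,236),c3(553,223)],"c":[c4(281,148),c4(722,131),c4(731,311),c4(289,325)]}
for k,px in T.items():
    W=np.array([w("top",p,10)[:2] for p in px])
    f=lambda x:(np.array(box(x[0],x[1],x[2],44.5,114.25,10))[:,:2]-W).ravel()
    r=least_squares(f,[*W.mean(0),0]); print(k,r.x.round(3),f(r.x).round(1))
E
```

```text
motor [408.12183368 300.26199738  44.        ] [407.76907743 300.92890338  44.        ]
small [423.69522566 164.58301655  36.        ]
batt [455.88382937  57.56958108  56.        ] [456.92027052  61.21435781  56.        ]
wheel [ 352.85209042 -304.63378627   32.        ] [ 351.42579686 -300.74658499   32.        ]
tape [ 440.11976783 -181.38031047   18.        ]
caster [457.80790727 -75.15001135  22.        ] [[474. -55.  22.]
 [478. -92.  22.]
 [441. -95.  22.]
 [438. -59.  22.]]
o1 [509.34953051  -8.99434608  30.        ]
o2 [400.74107245  -8.27050737  30.        ]
o3 [373.71375487 -98.75047992  30.        ]
b [5.94880e+02 2.48567e+02 4.20000e-02] [-2.5 -2.2 -1.6  1.3  1.8  2.1  2.4 -1.2]
a [ 6.39397e+02 -1.44900e+00 -1.00000e-03] [-2.6 -1.4 -1.8  1.2  1.9  1.1  2.5 -0.9]
c [ 6.01235e+02 -2.59120e+02  6.60000e-02] [-1.8 -0.7 -3.   0.7  2.8  0.3  1.9 -0.2]
```

```bash
cat > ov.py <<'E'
from h import *
E0={'motor':(408,300.5),'wheel':(352.3,-303),'caster':(458,-75,.1),'batt':(456.3,59,.08),'b':(594.9,248.6,.042),'a':(639.4,-1.4,0),'c':(601.2,-259.1,.066)}
def polys(E):
    m,wh,ca,ba=E['motor'],E['wheel'],E['caster'],E['batt']; L=[]
    L+=[circ(*m,17,44),circ(*m,17,0),circ(*wh,22,32),circ(*wh,22,0),box(*ca,18,18,22),box(*ca,18,18,0),box(*ba,15,15,56),box(*ba,15,15,0)]
    for k in 'abc': L+=[box(*E[k],44.5,114.25,10),box(*E[k],44.5,114.25,0)]
    return L
def draw(n,img,x0,y0,x1,y1,f,E):
    o=cv2.resize(img[y0:y1,x0:x1],None,fx=f,fy=f,interpolation=cv2.INTER_CUBIC)
    for P in polys(E):
        q=(proj(n,P)+.5-[x0,y0])*f-.5; cv2.polylines(o,[(q*16).round().astype(np.int32)],True,(255,0,255),1,cv2.LINE_AA,4)
    return o
E
python3 - <<'E'
from ov import *
t=cv2.imread("pics/top0.png"); s=cv2.imread("pics/scene0.png")
cv2.imwrite("pics/o1.png",draw("top",t,100,150,240,255,5.6,E0)); cv2.imwrite("pics/o2.png",draw("top",t,235,160,375,280,5,E0))
cv2.imwrite("pics/o3.png",draw("scene",s,150,150,320,280,4.6,E0)); cv2.imwrite("pics/o4.png",draw("scene",s,310,220,480,350,4.6,E0))
E
```

```text
(no output)
```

View pics/o1.png

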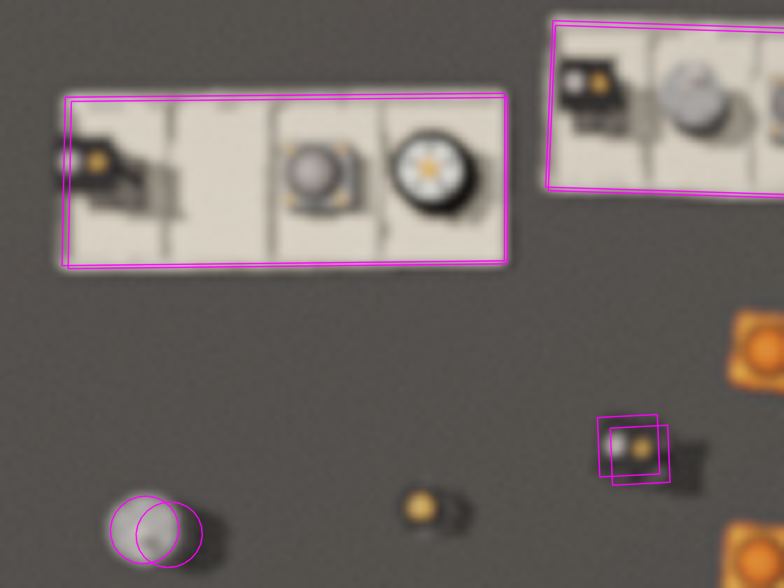

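View pics/o2.png

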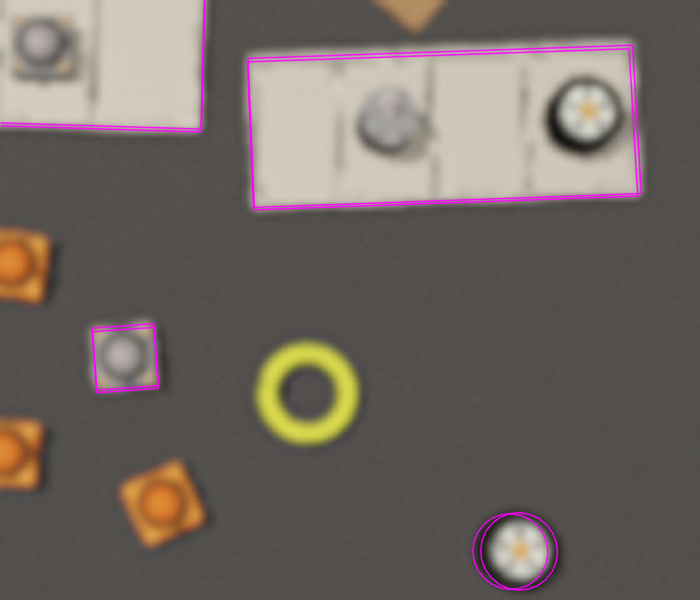

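View pics/o3.png

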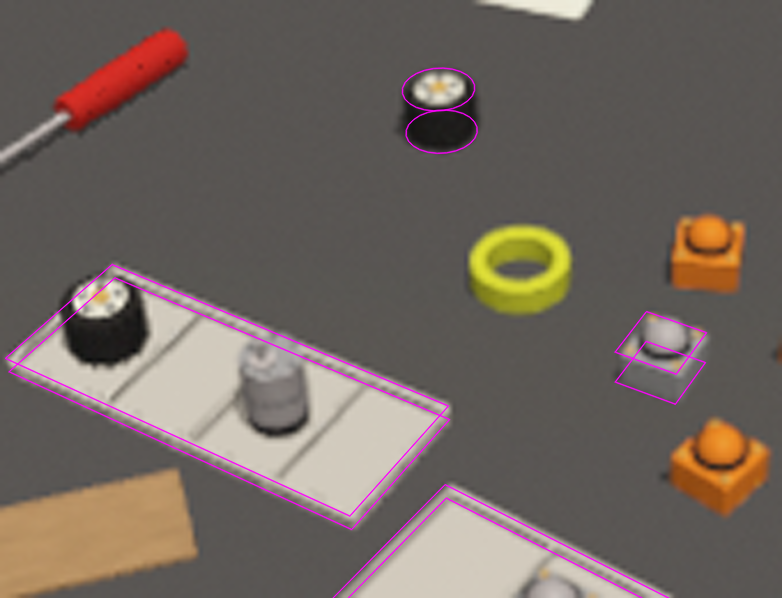

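View pics/o4.png

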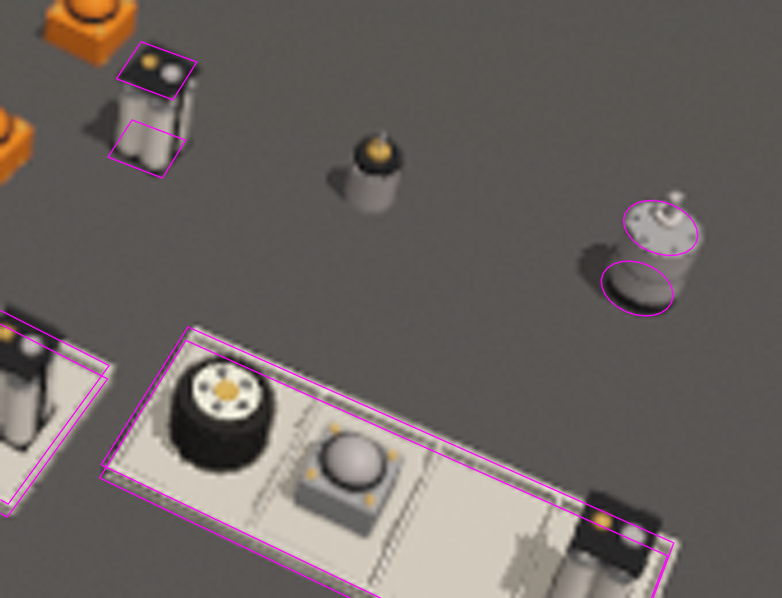

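Call:
{"name": "drive_tool", "arguments": {"series": [{"travel": [0, 0, 0], "twist": [0, 0, -1]}, {"travel": [0, 0, 0], "twist": [0, 0, -1]}, {"travel": [0, 0, 0], "twist": [0, 0, -1]}, {"travel": [0, 0, 0], "twist": [0, 0, -1]}, {"travel": [0, 0, 0], "twist": [0, 0, -1]}, {"travel": [0, 0, 0], "twist": [0, 0, -1]}, {"travel": [0, 0, 0], "twist": [0, 0, -1]}, {"travel": [0, 0, 0], "twist": [0, 0, -1]}, {"travel": [0, 0, 0], "twist": [0, 0, -1]}, {"travel": [0, 0, 0], "twist": [0, 0, -0.6]}], "gripper": 85, "newtons": 40}}

```text
clock: 1.1
tcp_pos: [142.5, -630.1, 223.3]
orientation: [-2.159, -2.265, -0.012]
contact_force: [0.2, -0.0, -0.2]
grip_width: 0.992
```

```bash
cat > g.py <<'E'
import sys
from h import *
from scipy.spatial.transform import Rotation as Rn
# usage: g.py x y z yaw  (yaw = angle of tool y from world x)
def go(x=None,y=None,z=None,yaw=0.):
    s=ctrl.read_state(); p=np.array(s["tcp_pos"]); R=Rn.from_rotvec(s["orientation"])
    t=p.copy()
    for i,v in enumerate((x,y,z)):
        if v is not None:t[i]=v
    c,sn=np.cos(yaw),np.sin(yaw)
    Rt=Rn.from_matrix(np.array([[-sn,c,0],[c,sn,0],[0,0,-1]]))
    print("t",round(s["clock"],2),"p",p.round(1),"F",np.round(s["contact_force"],1),"grip",round(s["grip_width"]*85.4,1),"q",np.round(s["joint_positions"],2))
    print("travel",R.inv().apply(t-p).round(1),"after-turn travel",Rt.inv().apply(t-p).round(1),"twist",((R.inv()*Rt).as_rotvec()/np.radians(8)).round(2))
if __name__=="__main__": go(*[None if a=='-' else float(a) for a in sys.argv[1:]])
E
python3 g.py 352 -303 150 0
```

```text
t 1.1 p [ 142.5 -630.1  223.3] F [ 0.2 -0.  -0.2] grip 84.8 q [ 1.51  0.34 -0.25  1.45  0.08  1.38  1.3 ]
travel [315.6 225.1  77. ] after-turn travel [327.1 209.5  73.3] twist [-0.02 -0.1   0.34]
```

Call:
{"name": "drive_tool", "arguments": {"series": [{"travel": [35, 24, 7], "twist": [0, -0.1, 0.34]}, {"travel": [36, 23, 7], "twist": [0, 0, 0]}, {"travel": [36, 23, 7], "twist": [0, 0, 0]}, {"travel": [36, 23, 7], "twist": [0, 0, 0]}, {"travel": [36, 23, 7], "twist": [0, 0, 0]}, {"travel": [36, 23, 7], "twist": [0, 0, 0]}, {"travel": [36, 23, 7], "twist": [0, 0, 0]}, {"travel": [36, 23, 7], "twist": [0, 0, 0]}, {"travel": [36, 23, 7], "twist": [0, 0, 0]}]}}

```text
clock: 2.0
tcp_pos: [349.2, -299.0, 152.5]
orientation: [-2.232, -2.202, 0.007]
contact_force: [0.4, -0.4, -0.5]
grip_width: 0.993
```

```bash
python3 g.py 352 -303 100 0
```

```text
t 2.0 p [ 349.2 -299.   152.5] F [ 0.4 -0.4 -0.5] grip 84.8 q [ 1.19 -0.   -0.53  1.98  0.    1.17  0.64]
travel [-4.   3.2 52.5] after-turn travel [-4.   2.8 52.5] twist [-0.05 -0.01 -0.1 ]
```

Call:
{"name": "drive_tool", "arguments": {"series": [{"travel": [-4, 3, 40], "twist": [0, 0, -0.1]}, {"travel": [0, 0, 40], "twist": [0, 0, 0]}, {"travel": [0, 0, 30], "twist": [0, 0, 0]}, {"travel": [0, 0, 0], "twist": [0, 0, 0]}]}}

```text
clock: 2.4
tcp_pos: [356.4, -295.6, 39.9]
orientation: [-2.202, -2.235, 0.006]
contact_force: [0.3, -0.2, 0.2]
grip_width: 0.994
```

```bash
python3 g.py 352 -303 6 0; python3 - <<'E'
from ov import *
s=ctrl.camera("scene");cv2.imwrite("pics/p1.png",cv2.resize(s[120:230,170:320],None,fx=5,fy=5,interpolation=cv2.INTER_CUBIC))
E
```

```text
t 2.4 p [ 356.4 -295.6   39.9] F [ 0.3 -0.2  0.2] grip 84.9 q [ 1.15  0.16 -0.54  2.09  0.11  0.92  0.56]
travel [-7.3 -4.3 33.9] after-turn travel [-7.4 -4.4 33.9] twist [-0.04  0.    0.11]
```

View pics/p1.png

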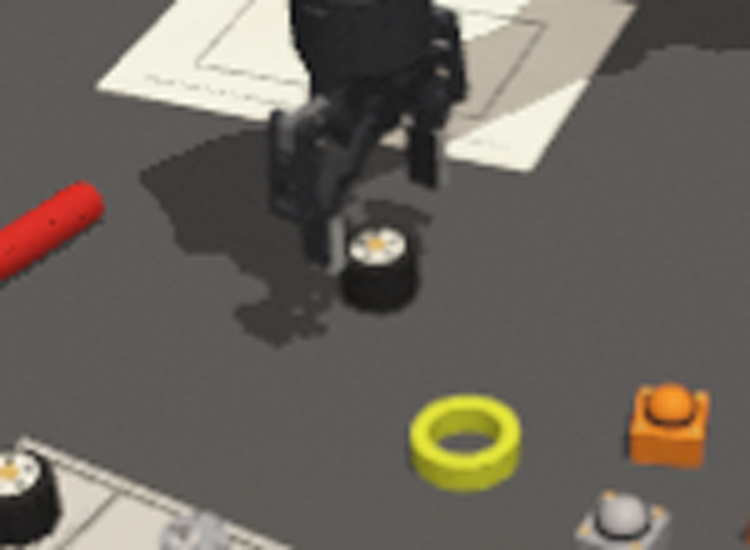

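Call:
{"name": "drive_tool", "arguments": {"series": [{"travel": [-7, -4, 14], "twist": [0, 0, 0.1]}, {"travel": [0, 0, 12], "twist": [0, 0, 0]}, {"travel": [0, 0, 0], "twist": [0, 0, 0]}]}}

```text
clock: 2.75
tcp_pos: [355.1, -307.3, 17.5]
orientation: [2.22, 2.215, -0.007]
contact_force: [0.0, 0.6, -0.2]
grip_width: 0.995
```

```bash
python3 g.py 352 -303 6 0
```

```text
t 2.75 p [ 355.1 -307.3   17.5] F [ 0.   0.6 -0.2] grip 85.0 q [ 1.15  0.2  -0.53  2.1   0.14  0.87  0.54]
travel [ 4.3 -3.1 11.5] after-turn travel [ 4.3 -3.1 11.5] twist [ 0.01  0.05 -0.02]
```

Call:
{"name": "drive_tool", "arguments": {"series": [{"travel": [4, -3, 8], "twist": [0, 0, 0]}, {"travel": [0, 0, 2], "twist": [0, 0, 0]}, {"travel": [0, 0, 0], "twist": [0, 0, 0]}]}}

```text
clock: 3.05
tcp_pos: [352.4, -304.2, 7.8]
orientation: [2.219, 2.212, -0.007]
contact_force: [0.1, -0.2, -0.3]
grip_width: 0.998
```

```bash
python3 g.py 352 -303 6 0
```

```text
t 3.05 p [ 352.4 -304.2    7.8] F [ 0.1 -0.2 -0.3] grip 85.2 q [ 1.15  0.21 -0.53  2.11  0.15  0.84  0.53]
travel [ 1.2 -0.4  1.8] after-turn travel [ 1.2 -0.4  1.8] twist [ 0.02  0.06 -0.02]
```

Close on the wheel.

Call:
{"name": "drive_tool", "arguments": {"series": [{"travel": [1, 0, 0], "twist": [0, 0, 0]}, {"travel": [0, 0, 0], "twist": [0, 0, 0]}, {"travel": [0, 0, 0], "twist": [0, 0, 0]}, {"travel": [0, 0, 0], "twist": [0, 0, 0]}, {"travel": [0, 0, 0], "twist": [0, 0, 0]}, {"travel": [0, 0, 0], "twist": [0, 0, 0]}, {"travel": [0, 0, 0], "twist": [0, 0, 0]}, {"travel": [0, 0, 0], "twist": [0, 0, 0]}], "gripper": 0, "newtons": 40}}

```text
clock: 3.85
tcp_pos: [353.2, -303.5, 8.8]
orientation: [2.217, 2.211, -0.008]
contact_force: [-0.8, 0.3, 0.5]
grip_width: 0.499
```

```bash
python3 g.py 352 -303 100 0
```

```text
t 3.85 p [ 353.2 -303.5    8.8] F [-0.8  0.3  0.5] grip 42.6 q [ 1.14  0.21 -0.53  2.11  0.15  0.84  0.52]
travel [ -0.5  -0.9 -91.2] after-turn travel [  0.5  -1.2 -91.2] twist [ 0.03  0.08 -0.02]
```

Call:
{"name": "drive_tool", "arguments": {"series": [{"travel": [0, 0, -20], "twist": [0, 0, 0]}, {"travel": [0, 0, -40], "twist": [0, 0, 0]}, {"travel": [0, 0, -40], "twist": [0, 0, 0]}, {"travel": [10, 14, -10], "twist": [0, 0, 0]}, {"travel": [24, 31, 0], "twist": [0, 0, 0]}, {"travel": [24, 31, 0], "twist": [0, 0, 0]}, {"travel": [24, 31, 0], "twist": [0, 0, 0]}, {"travel": [24, 31, 0], "twist": [0, 0, 0]}, {"travel": [24, 31, 0], "twist": [0, 0, 0]}, {"travel": [24, 31, 0], "twist": [0, 0, 0]}, {"travel": [24, 31, 0], "twist": [0, 0, 0]}, {"travel": [24, 31, 0], "twist": [0, 0, 0]}, {"travel": [10, 13, 0], "twist": [0, 0, 0]}, {"travel": [0, 0, 0], "twist": [0, 0, 0]}]}}

```text
clock: 5.25
tcp_pos: [637.2, -86.0, 119.2]
orientation: [2.231, 2.202, -0.007]
contact_force: [-0.7, -0.1, -1.5]
grip_width: 0.498
```

```bash
python3 g.py 639 -82 40 0; python3 - <<'E'
from ov import *
s=ctrl.camera("scene");cv2.imwrite("pics/p2.png",s)
E
```

```text
t 5.25 p [637.2 -86.  119.2] F [-0.7 -0.1 -1.5] grip 42.5 q [ 0.63  0.47 -0.7   1.59  0.33  1.2  -0.15]
travel [ 4.7  1.6 79.1] after-turn travel [ 4.   1.8 79.2] twist [ 0.01  0.06 -0.09]
```

View pics/p2.png

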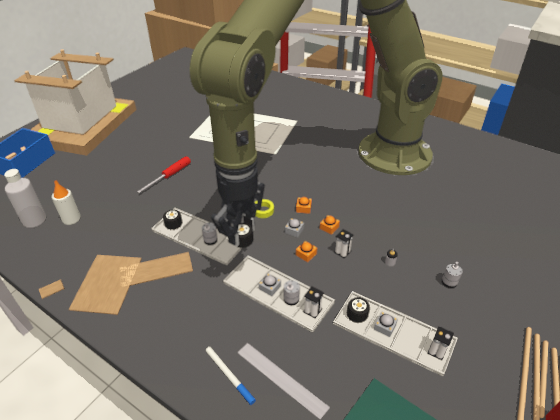

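Call:
{"name": "drive_tool", "arguments": {"series": [{"travel": [4, 2, 30], "twist": [0, 0, 0]}, {"travel": [0, 0, 30], "twist": [0, 0, 0]}, {"travel": [0, 0, 18], "twist": [0, 0, 0]}, {"travel": [0, 0, 0], "twist": [0, 0, 0]}, {"travel": [0, 0, 0], "twist": [0, 0, 0]}]}}

```text
clock: 5.8
tcp_pos: [634.6, -91.5, 39.5]
orientation: [2.238, 2.191, -0.017]
contact_force: [-0.1, 0.0, -0.6]
grip_width: 0.498
```

```bash
python3 g.py 639 -82 12 0; python3 - <<'E'
from ov import *
E0['wheel']=(639.4,-82.2)
s=ctrl.camera("scene");cv2.imwrite("pics/p3.png",draw("scene",s,200,190,350,300,5,E0))
E
```

```text
t 5.8 p [634.6 -91.5  39.5] F [-0.1  0.  -0.6] grip 42.6 q [ 0.61  0.55 -0.66  1.65  0.39  1.07 -0.2 ]
travel [10.   4.2 27.3] after-turn travel [ 9.5  4.4 27.5] twist [-0.01  0.1  -0.15]
```

View pics/p3.png

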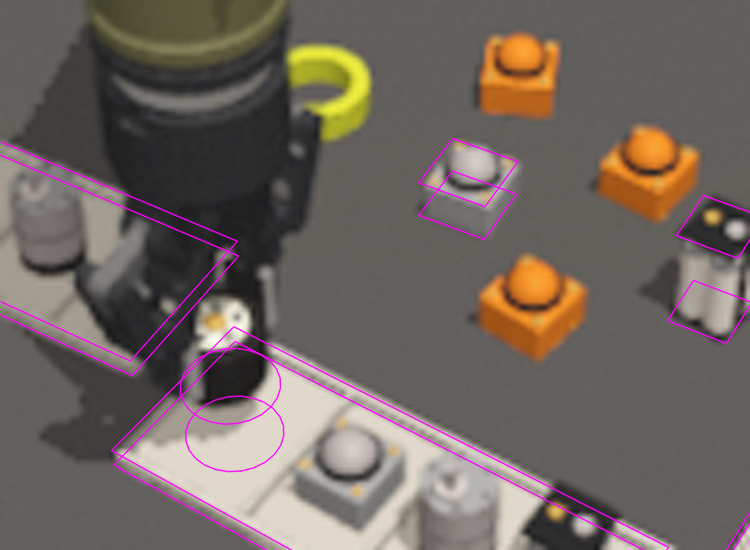

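Call:
{"name": "drive_tool", "arguments": {"series": [{"travel": [9, 4, 0], "twist": [0, 0.1, -0.15]}, {"travel": [0, 0, 5], "twist": [0, 0, 0]}, {"travel": [0, 0, 5], "twist": [0, 0, 0]}, {"travel": [0, 0, 0], "twist": [0, 0, 0]}]}}

```text
clock: 6.25
tcp_pos: [641.2, -83.2, 32.7]
orientation: [2.219, 2.218, 0.004]
contact_force: [0.2, 1.1, -0.5]
grip_width: 0.5
```

```bash
python3 g.py 639 -82 12 0; python3 - <<'E'
from ov import *
E0['wheel']=(639.4,-82.2)
s=ctrl.camera("scene");cv2.imwrite("pics/p4.png",draw("scene",s,200,190,350,300,5,E0))
E
```

```text
t 6.25 p [641.2 -83.2  32.7] F [ 0.2  1.1 -0.5] grip 42.7 q [ 0.6   0.57 -0.67  1.65  0.39  1.06 -0.19]
travel [ 1.2 -2.2 20.7] after-turn travel [ 1.2 -2.2 20.7] twist [ 0.03  0.01 -0.  ]
```

View pics/p4.png

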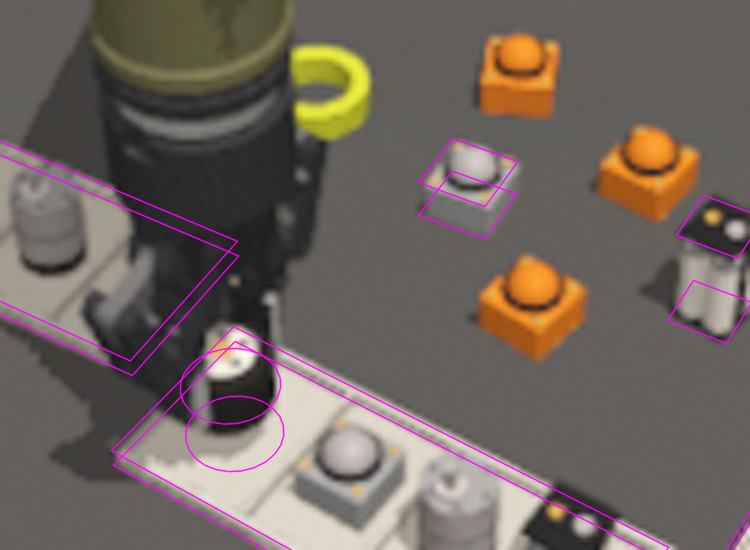

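Call:
{"name": "drive_tool", "arguments": {"series": [{"travel": [1, -2, 8], "twist": [0, 0, 0]}, {"travel": [0, 0, 8], "twist": [0, 0, 0]}, {"travel": [0, 0, 3], "twist": [0, 0, 0]}, {"travel": [0, 0, 0], "twist": [0, 0, 0]}]}}

```text
clock: 6.7
tcp_pos: [639.0, -82.1, 12.1]
orientation: [2.218, 2.219, 0.003]
contact_force: [0.8, 0.2, -0.1]
grip_width: 0.502
```

```bash
python3 g.py 639 -82 12 0
```

```text
t 6.7 p [639.  -82.1  12.1] F [ 0.8  0.2 -0.1] grip 42.9 q [ 0.59  0.59 -0.66  1.66  0.41  1.03 -0.2 ]
travel [0.1 0.  0.1] after-turn travel [0.1 0.  0.1] twist [0.03 0.01 0.  ]
```

Excellent. Lower 1 mm until contact, check the force, then open.

Call:
{"name": "drive_tool", "arguments": {"series": [{"travel": [0, 0, 1], "twist": [0, 0, 0]}, {"travel": [0, 0, 1], "twist": [0, 0, 0]}]}}

```text
clock: 6.9
tcp_pos: [639.1, -81.9, 11.4]
orientation: [2.218, 2.219, 0.002]
contact_force: [-2.8, -0.5, 9.0]
grip_width: 0.502
```

```bash
python3 g.py 639 -82 12 0; python3 - <<'E'
from ov import *
E0['wheel']=(639.4,-82.2)
s=ctrl.camera("scene");cv2.imwrite("pics/p5.png",draw("scene",s,200,190,350,300,5,E0))
E
```

```text
t 6.9 p [639.1 -81.9  11.4] F [-2.8 -0.5  9. ] grip 42.9 q [ 0.59  0.59 -0.66  1.66  0.41  1.03 -0.2 ]
travel [-0.1 -0.1 -0.6] after-turn travel [-0.1 -0.1 -0.6] twist [0.03 0.01 0.  ]
```

View pics/p5.png

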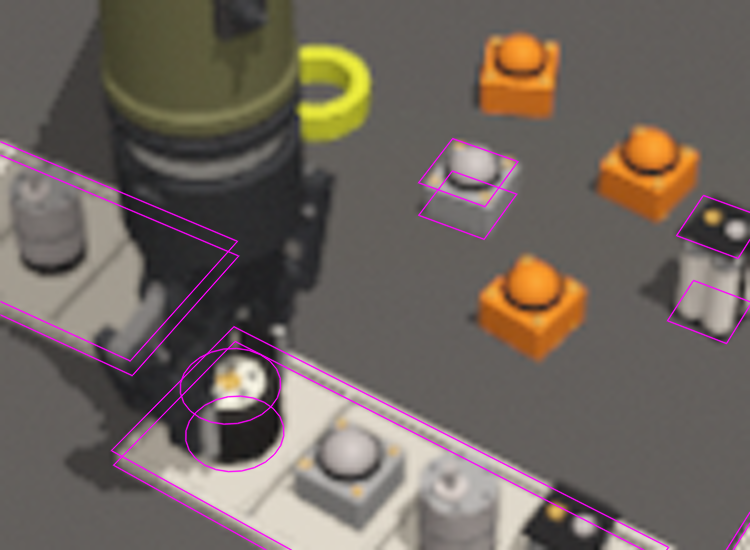

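Call:
{"name": "drive_tool", "arguments": {"series": [{"travel": [0, 0, 0], "twist": [0, 0, 0]}, {"travel": [0, 0, 0], "twist": [0, 0, 0]}, {"travel": [0, 0, 0], "twist": [0, 0, 0]}], "gripper": 52}}

```text
clock: 7.25
tcp_pos: [639.9, -82.0, 12.1]
orientation: [2.217, 2.218, 0.004]
contact_force: [0.1, 0.7, 0.4]
grip_width: 0.608
```

Call:
{"name": "drive_tool", "arguments": {"series": [{"travel": [0, 0, -15], "twist": [0, 0, 0]}, {"travel": [0, 0, -25], "twist": [0, 0, 0]}, {"travel": [0, 0, -35], "twist": [0, 0, 0]}, {"travel": [0, 0, -35], "twist": [0, 0, 0]}, {"travel": [0, 0, 0], "twist": [0, 0, 0]}]}}

```text
clock: 7.75
tcp_pos: [639.1, -81.2, 128.6]
orientation: [2.217, 2.22, 0.004]
contact_force: [0.1, 0.1, 0.4]
grip_width: 0.605
```

```bash
python3 g.py 458 -75 120 0.1; python3 - <<'E'
from ov import *
E0['wheel']=(639.4,-82.2)
s=ctrl.camera("scene");cv2.imwrite("pics/p6.png",draw("scene",s,200,190,350,300,5,E0))
E
```

```text
t 7.75 p [639.1 -81.2 128.6] F [0.1 0.1 0.4] grip 51.7 q [ 0.63  0.46 -0.72  1.58  0.32  1.22 -0.14]
travel [   6.4 -181.1    7.7] after-turn travel [  24.2 -179.6    8.6] twist [ 0.04  0.01 -0.71]
```

View pics/p6.png

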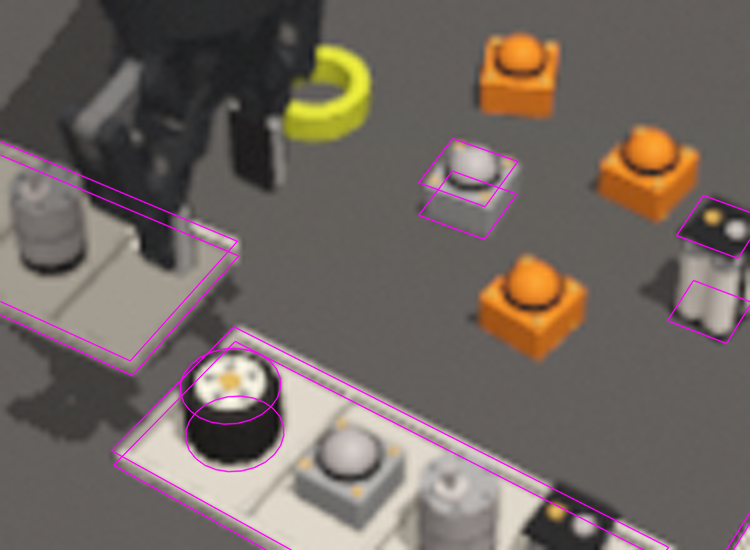

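Call:
{"name": "drive_tool", "arguments": {"series": [{"travel": [0, 0, 0], "twist": [0, 0, -0.7]}, {"travel": [3, -26, 0], "twist": [0, 0, 0]}, {"travel": [3, -26, 0], "twist": [0, 0, 0]}, {"travel": [3, -26, 0], "twist": [0, 0, 0]}, {"travel": [3, -26, 0], "twist": [0, 0, 0]}, {"travel": [3, -26, 0], "twist": [0, 0, 0]}, {"travel": [4, -26, 0], "twist": [0, 0, 0]}, {"travel": [4, -24, 0], "twist": [0, 0, 0]}, {"travel": [0, 0, 0], "twist": [0, 0, 0]}], "gripper": 70}}

```text
clock: 8.7
tcp_pos: [444.2, -75.9, 120.1]
orientation: [-2.099, -2.326, 0.007]
contact_force: [0.1, -0.3, 0.3]
grip_width: 0.822
```

```bash
python3 g.py 458 -75 60 0.1
```

```text
t 8.7 p [444.2 -75.9 120.1] F [ 0.1 -0.3  0.3] grip 70.2 q [ 0.92  0.03 -0.81  2.03  0.02  1.1   0.2 ]
travel [-0.7 14.4 60. ] after-turn travel [-0.5 13.8 60.1] twist [-0.07 -0.02  0.02]
```

Call:
{"name": "drive_tool", "arguments": {"series": [{"travel": [0, 14, 10], "twist": [-0.07, 0, 0]}, {"travel": [0, 0, 25], "twist": [0, 0, 0]}, {"travel": [0, 0, 15], "twist": [0, 0, 0]}, {"travel": [0, 0, 0], "twist": [0, 0, 0]}, {"travel": [0, 0, 0], "twist": [0, 0, 0]}]}}

```text
clock: 9.2
tcp_pos: [459.2, -75.1, 68.4]
orientation: [2.106, 2.331, 0.004]
contact_force: [0.3, 1.0, -0.3]
grip_width: 0.813
```

```bash
python3 g.py 458 -75 6 0.1; python3 - <<'E'
from ov import *
s=ctrl.camera("scene");cv2.imwrite("pics/p7.png",cv2.resize(s[150:270,230:380],None,fx=5,fy=5,interpolation=cv2.INTER_CUBIC))
E
```

```text
t 9.2 p [459.2 -75.1  68.4] F [ 0.3  1.  -0.3] grip 69.4 q [ 0.88  0.15 -0.81  2.06  0.12  0.99  0.11]
travel [ 0.1 -1.3 62.4] after-turn travel [ 0.2 -1.2 62.4] twist [ 0.01 -0.01  0.01]
```

View pics/p7.png

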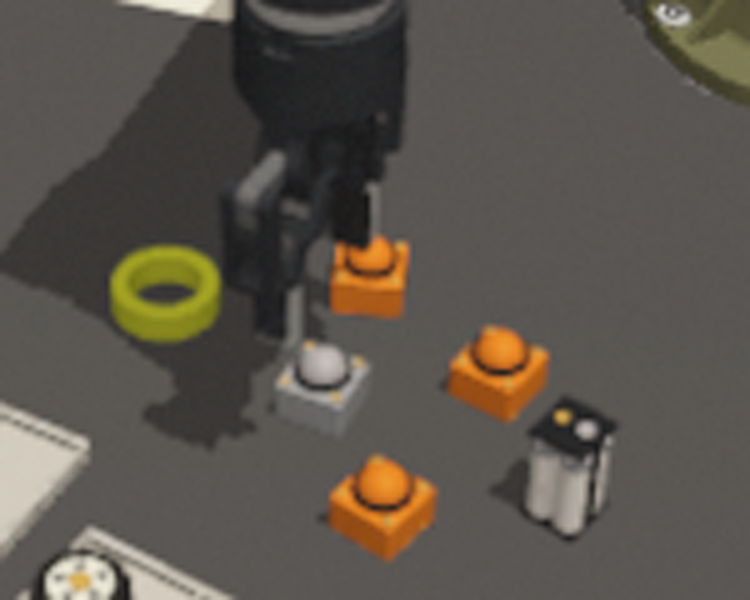

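Call:
{"name": "drive_tool", "arguments": {"series": [{"travel": [0, -1, 15], "twist": [0, 0, 0]}, {"travel": [0, 0, 15], "twist": [0, 0, 0]}, {"travel": [0, 0, 0], "twist": [0, 0, 0]}], "gripper": 60}}

```text
clock: 9.55
tcp_pos: [460.9, -76.0, 40.5]
orientation: [2.104, 2.326, 0.007]
contact_force: [-1.0, -0.1, -0.5]
grip_width: 0.7
```

```bash
python3 g.py 458 -75 6 0.1
```

```text
t 9.55 p [460.9 -76.   40.5] F [-1.  -0.1 -0.5] grip 59.7 q [ 0.86  0.2  -0.8   2.08  0.18  0.92  0.06]
travel [ 1.3 -3.  34.5] after-turn travel [ 1.2 -2.8 34.5] twist [0.05 0.01 0.  ]
```

Call:
{"name": "drive_tool", "arguments": {"series": [{"travel": [1, -3, 12], "twist": [0, 0, 0]}, {"travel": [0, 0, 12], "twist": [0, 0, 0]}, {"travel": [0, 0, 8], "twist": [0, 0, 0]}, {"travel": [0, 0, 0], "twist": [0, 0, 0]}]}}

```text
clock: 9.95
tcp_pos: [459.6, -75.9, 8.3]
orientation: [2.102, 2.323, 0.008]
contact_force: [-0.2, 0.5, -0.2]
grip_width: 0.701
```

```bash
python3 g.py 458 -75 5 0.1
```

```text
t 9.95 p [459.6 -75.9   8.3] F [-0.2  0.5 -0.2] grip 59.8 q [ 0.83  0.25 -0.78  2.11  0.24  0.86  0.01]
travel [ 1.1 -1.6  3.3] after-turn travel [ 1.1 -1.5  3.3] twist [ 0.07  0.02 -0.  ]
```

Call:
{"name": "drive_tool", "arguments": {"series": [{"travel": [1, -1, 3], "twist": [0.07, 0, 0]}, {"travel": [0, 0, 0], "twist": [0, 0, 0]}]}}

```text
clock: 10.15
tcp_pos: [458.6, -74.8, 5.0]
orientation: [2.107, 2.329, -0.004]
contact_force: [-0.2, 0.1, 0.4]
grip_width: 0.702
```

Call:
{"name": "drive_tool", "arguments": {"series": [{"travel": [0, 0, 0], "twist": [0, 0, 0]}, {"travel": [0, 0, 0], "twist": [0, 0, 0]}, {"travel": [0, 0, 0], "twist": [0, 0, 0]}, {"travel": [0, 0, 0], "twist": [0, 0, 0]}, {"travel": [0, 0, 0], "twist": [0, 0, 0]}, {"travel": [0, 0, 0], "twist": [0, 0, 0]}], "gripper": 0, "newtons": 40}}

```text
clock: 10.75
tcp_pos: [459.4, -75.0, 6.0]
orientation: [2.106, 2.327, -0.003]
contact_force: [-0.0, 0.1, -1.6]
grip_width: 0.412
```

```bash
python3 g.py 458 -75 100 0.1; python3 - <<'E'
from ov import *
s=ctrl.camera("scene");cv2.imwrite("pics/p8.png",cv2.resize(s[150:270,230:380],None,fx=5,fy=5,interpolation=cv2.INTER_CUBIC))
E
```

```text
t 10.75 p [459.4 -75.    6. ] F [-0.   0.1 -1.6] grip 35.2 q [ 0.82  0.26 -0.78  2.1   0.25  0.86  0.  ]
travel [ -0.2  -1.4 -94. ] after-turn travel [  0.2  -1.4 -94. ] twist [ 0.    0.03 -0.  ]
```

View pics/p8.png

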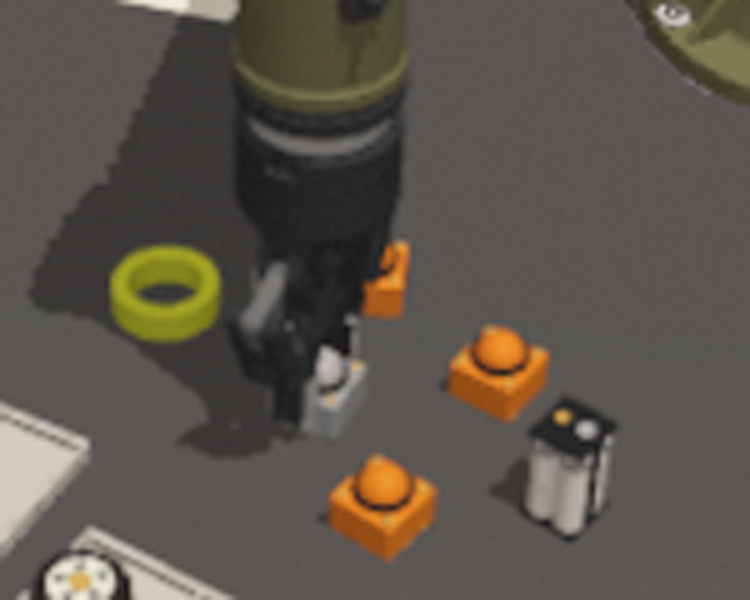

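Call:
{"name": "drive_tool", "arguments": {"series": [{"travel": [0, 0, -15], "twist": [0, 0, 0]}, {"travel": [0, 0, -30], "twist": [0, 0, 0]}, {"travel": [0, 0, -40], "twist": [0, 0, 0]}, {"travel": [0, 0, -30], "twist": [0, 0, 0]}, {"travel": [0, 0, 0], "twist": [0, 0, 0]}]}}

```text
clock: 11.3
tcp_pos: [458.8, -73.0, 127.6]
orientation: [2.104, 2.332, -0.002]
contact_force: [0.4, 0.1, -0.9]
grip_width: 0.412
```

```bash
python3 g.py 602.5 -279.3 110 0.066;python3 - <<'E'
from ov import *
s=ctrl.camera("scene");cv2.imwrite("pics/p9.png",cv2.resize(s[150:270,230:380],None,fx=5,fy=5,interpolation=cv2.INTER_CUBIC))
E
```

```text
t 11.3 p [458.8 -73.  127.6] F [ 0.4  0.1 -0.9] grip 35.1 q [ 0.92  0.05 -0.83  2.    0.04  1.11  0.17]
travel [-219.9  121.8   17.9] after-turn travel [-215.3  129.8   17.6] twist [-0.01  0.01  0.26]
```

View pics/p9.png

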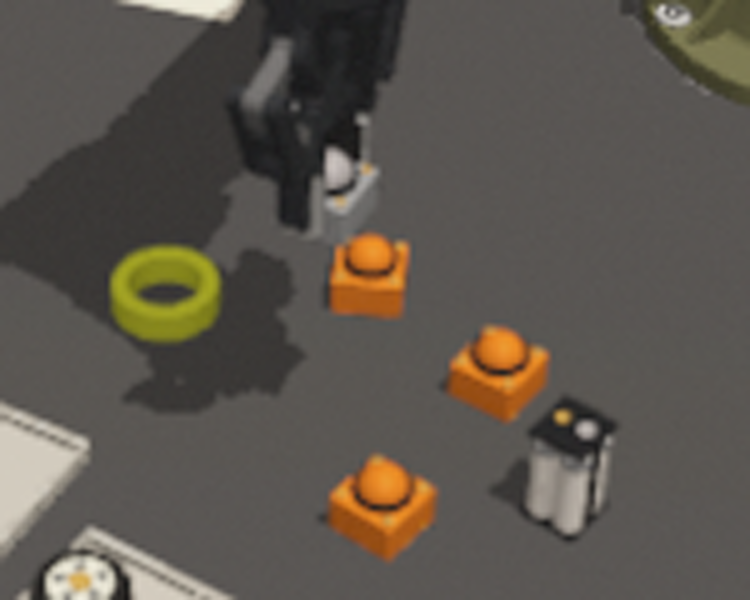

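The caster is lifted level and clear of the orange one. Carrying it to tray_c.

Call:
{"name": "drive_tool", "arguments": {"series": [{"travel": [0, 0, 0], "twist": [0, 0, 0.25]}, {"travel": [-31, 18, 0], "twist": [0, 0, 0]}, {"travel": [-31, 18, 0], "twist": [0, 0, 0]}, {"travel": [-31, 18, 0], "twist": [0, 0, 0]}, {"travel": [-31, 18, 0], "twist": [0, 0, 0]}, {"travel": [-31, 19, 0], "twist": [0, 0, 0]}, {"travel": [-31, 19, 0], "twist": [0, 0, 0]}, {"travel": [-29, 19, 0], "twist": [0, 0, 0]}, {"travel": [0, 0, 0], "twist": [0, 0, 0]}, {"travel": [0, 0, 0], "twist": [0, 0, 0]}]}}

```text
clock: 12.35
tcp_pos: [598.8, -282.6, 113.3]
orientation: [-2.128, -2.286, 0.017]
contact_force: [-0.9, 0.1, -0.5]
grip_width: 0.411
```

```bash
python3 g.py 602.5 -279.3 40 0.066
```

```text
t 12.35 p [ 598.8 -282.6  113.3] F [-0.9  0.1 -0.5] grip 35.1 q [ 0.89  0.52 -0.67  1.52  0.34  1.24  0.24]
travel [ 2.6  5.4 73.3] after-turn travel [ 3.1  3.9 73.3] twist [-0.14 -0.04  0.04]
```

Call:
{"name": "drive_tool", "arguments": {"series": [{"travel": [3, 4, 10], "twist": [-0.14, 0, 0]}, {"travel": [0, 0, 25], "twist": [0, 0, 0]}, {"travel": [0, 0, 25], "twist": [0, 0, 0]}, {"travel": [0, 0, 12], "twist": [0, 0, 0]}, {"travel": [0, 0, 0], "twist": [0, 0, 0]}]}}

```text
clock: 12.85
tcp_pos: [599.2, -272.7, 37.4]
orientation: [-2.128, -2.298, -0.006]
contact_force: [-0.6, -0.4, -0.4]
grip_width: 0.41
```

```bash
python3 g.py 602.5 -279.3 9 0.066; python3 - <<'E'
from ov import *
c=(602.5,-279.3,.066);E0['wheel']=(639.4,-82.2);E0['caster']=c
s=ctrl.camera("scene");cv2.imwrite("pics/p10.png",draw("scene",s,140,180,290,290,5,E0))
E
```

```text
t 12.85 p [ 599.2 -272.7   37.4] F [-0.6 -0.4 -0.4] grip 35.0 q [ 0.88  0.59 -0.65  1.6   0.38  1.09  0.21]
travel [-7.1  2.9 28.3] after-turn travel [-6.8  2.9 28.4] twist [-0.03 -0.07  0.08]
```

View pics/p10.png

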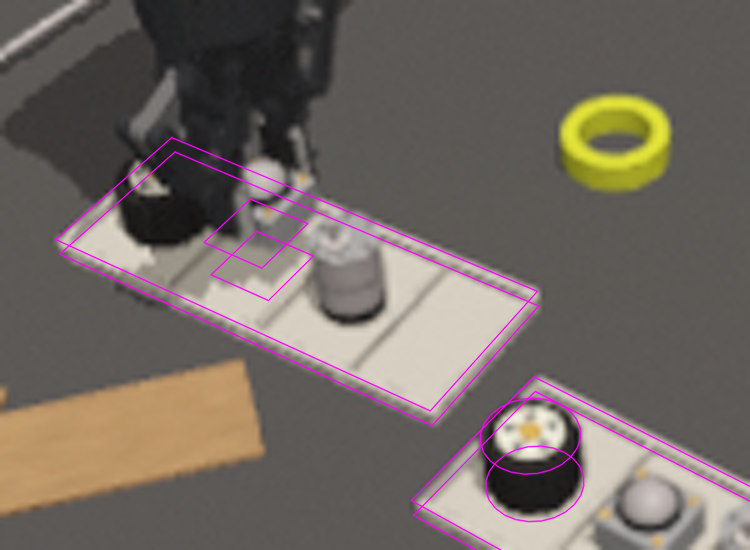

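Call:
{"name": "drive_tool", "arguments": {"series": [{"travel": [-7, 3, 0], "twist": [0, -0.07, 0.08]}, {"travel": [0, 0, 6], "twist": [0, 0, 0]}, {"travel": [0, 0, 6], "twist": [0, 0, 0]}, {"travel": [0, 0, 0], "twist": [0, 0, 0]}]}}

```text
clock: 13.3
tcp_pos: [605.9, -280.7, 29.5]
orientation: [2.145, 2.289, -0.003]
contact_force: [-0.3, -1.0, -0.6]
grip_width: 0.413
```

```bash
python3 g.py 602.5 -279.3 9 0.066
```

```text
t 13.3 p [ 605.9 -280.7   29.5] F [-0.3 -1.  -0.6] grip 35.2 q [ 0.86  0.6  -0.63  1.59  0.39  1.08  0.19]
travel [ 1.7 -3.4 20.5] after-turn travel [ 1.6 -3.3 20.5] twist [ 0.01  0.03 -0.01]
```

Call:
{"name": "drive_tool", "arguments": {"series": [{"travel": [1, -3, 8], "twist": [0, 0, 0]}, {"travel": [0, 0, 8], "twist": [0, 0, 0]}, {"travel": [0, 0, 2], "twist": [0, 0, 0]}, {"travel": [0, 0, 0], "twist": [0, 0, 0]}]}}

```text
clock: 13.7
tcp_pos: [602.6, -280.0, 10.0]
orientation: [2.145, 2.289, -0.003]
contact_force: [0.2, 0.8, -0.6]
grip_width: 0.408
```

```bash
python3 g.py 602.5 -279.3 8.5 0.066; python3 - <<'E'
from ov import *
c=(602.5,-279.3,.066);E0['wheel']=(639.4,-82.2);E0['caster']=c
s=ctrl.camera("scene");cv2.imwrite("pics/p11.png",draw("scene",s,140,180,290,290,5,E0))
E
```

```text
t 13.7 p [ 602.6 -280.    10. ] F [ 0.2  0.8 -0.6] grip 34.9 q [ 0.86  0.62 -0.62  1.61  0.41  1.04  0.18]
travel [ 0.7 -0.   1.5] after-turn travel [ 0.7 -0.   1.5] twist [ 0.01  0.03 -0.01]
```

View pics/p11.png

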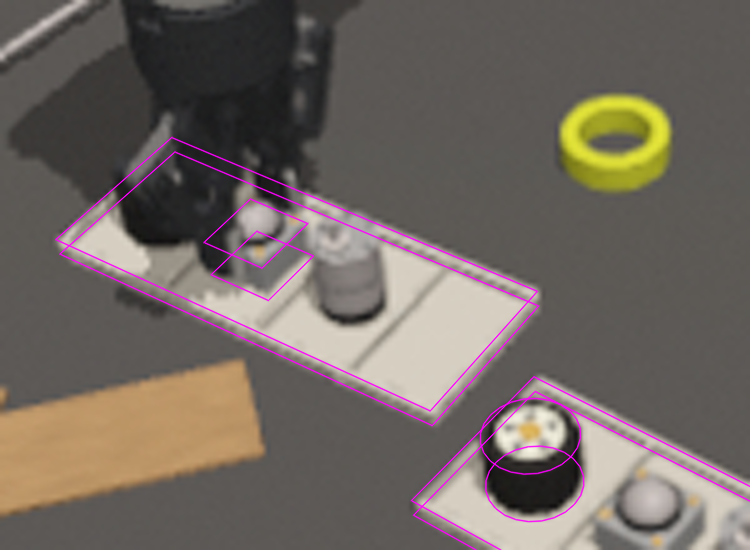

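Call:
{"name": "drive_tool", "arguments": {"series": [{"travel": [0, 0, 1], "twist": [0, 0, 0]}, {"travel": [0, 0, 1], "twist": [0, 0, 0]}]}}

```text
clock: 13.95
tcp_pos: [602.9, -280.1, 8.4]
orientation: [2.145, 2.288, -0.002]
contact_force: [-0.2, -0.5, -1.3]
grip_width: 0.41
```

```bash
python3 g.py 602.5 -279.3 8.5 0.066
```

```text
t 13.95 p [ 602.9 -280.1    8.4] F [-0.2 -0.5 -1.3] grip 35.0 q [ 0.86  0.62 -0.62  1.61  0.41  1.04  0.18]
travel [ 0.8 -0.4 -0.1] after-turn travel [ 0.8 -0.4 -0.1] twist [ 0.02  0.04 -0.01]
```

Call:
{"name": "drive_tool", "arguments": {"series": [{"travel": [0, 0, 1], "twist": [0, 0, 0]}, {"travel": [0, 0, 0.5], "twist": [0, 0, 0]}]}}

```text
clock: 14.15
tcp_pos: [603.1, -280.1, 8.2]
orientation: [2.145, 2.288, -0.003]
contact_force: [-2.1, 0.5, 2.8]
grip_width: 0.414
```

```bash
python3 g.py 602.5 -279.3 8.5 0.066
```

```text
t 14.15 p [ 603.1 -280.1    8.2] F [-2.1  0.5  2.8] grip 35.4 q [ 0.86  0.62 -0.62  1.61  0.41  1.04  0.18]
travel [ 0.9 -0.6 -0.3] after-turn travel [ 0.9 -0.6 -0.3] twist [ 0.02  0.04 -0.01]
```

In contact; releasing and lifting.

Call:
{"name": "drive_tool", "arguments": {"series": [{"travel": [0, 0, 0], "twist": [0, 0, 0]}, {"travel": [0, 0, 0], "twist": [0, 0, 0]}, {"travel": [0, 0, 0], "twist": [0, 0, 0]}], "gripper": 50}}

```text
clock: 14.45
tcp_pos: [603.8, -280.3, 8.5]
orientation: [2.143, 2.287, -0.002]
contact_force: [0.2, -0.1, -0.6]
grip_width: 0.585
```

Call:
{"name": "drive_tool", "arguments": {"series": [{"travel": [0, 0, -15], "twist": [0, 0, 0]}, {"travel": [0, 0, -30], "twist": [0, 0, 0]}, {"travel": [0, 0, -40], "twist": [0, 0, 0]}, {"travel": [0, 0, -40], "twist": [0, 0, 0]}, {"travel": [0, 0, 0], "twist": [0, 0, 0]}]}}

```text
clock: 14.95
tcp_pos: [603.2, -278.9, 140.4]
orientation: [2.143, 2.289, -0.001]
contact_force: [0.4, 0.1, 0.8]
grip_width: 0.584
```

```bash
python3 g.py 456.3 59 140 0.08; python3 - <<'E'
from ov import *
c=(602.5,-279.3,.066);E0['wheel']=(639.4,-82.2);E0['caster']=c
s=ctrl.camera("scene");cv2.imwrite("pics/p12.png",draw("scene",s,140,180,290,290,5,E0))
t=cv2.imread("pics/top0.png")
cv2.imwrite("pics/p13.png",cv2.resize(t[215:250,195:240],None,fx=14,fy=14,interpolation=cv2.INTER_CUBIC))
E
```

```text
t 14.95 p [ 603.2 -278.9  140.4] F [0.4 0.1 0.8] grip 49.8 q [ 0.9   0.49 -0.68  1.51  0.32  1.25  0.24]
travel [ 346.8 -124.4   -1.7] after-turn travel [ 348.6 -119.5    0.4] twist [ 0.03  0.03 -0.1 ]
```

View pics/p12.png

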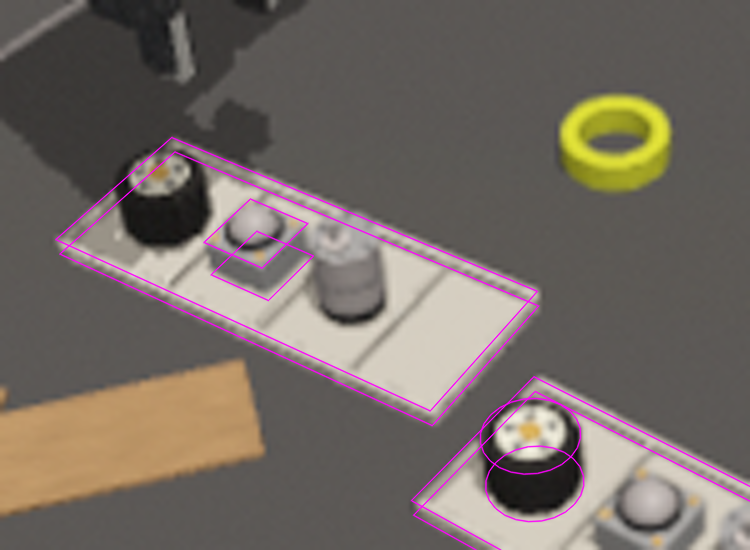

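View pics/p13.png

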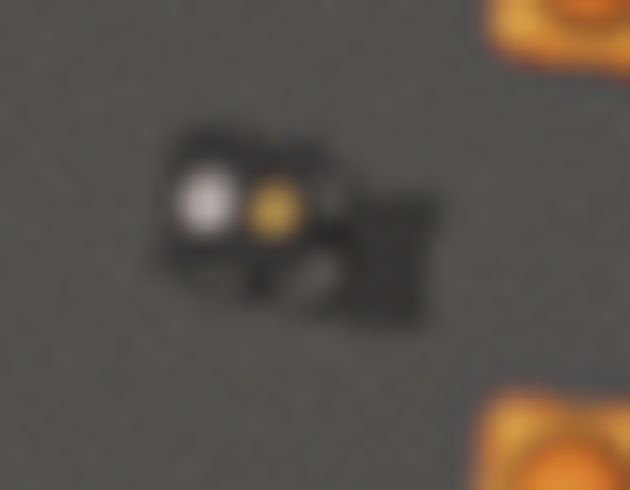

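```bash
python3 - <<'E'
from ov import *
print(w("top",(212.0,229.1),56), w("scene",full(573,425,230,150,5),56))
E0['batt']=(456.5,59,-.07)
s=cv2.imread("pics/scene0.png"); t=cv2.imread("pics/top0.png")
a=draw("scene",s,310,215,385,270,8,E0); b=draw("top",t,190,210,245,250,8,E0)
b=cv2.copyMakeBorder(b,0,a.shape[0]-b.shape[0],0,0,cv2.BORDER_CONSTANT)
cv2.imwrite("pics/p14.png",cv2.resize(np.hstack([a,b]),None,fx=.75,fy=.75))
E
```

```text
[456.28657179  58.28653529  56.        ] [454.98319862  59.84956994  56.        ]
```

View pics/p14.png

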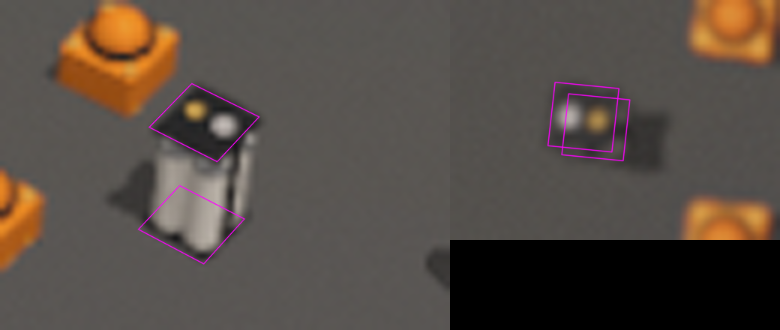

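```bash
python3 g.py 456.5 59.5 130 -0.07
```

```text
t 15.0 p [ 601.8 -278.6  137.7] F [-0.5 -0.8  0.7] grip 50.0 q [ 0.9   0.49 -0.68  1.51  0.32  1.25  0.24]
travel [ 347.  -122.8    6.5] after-turn travel [ 327.1 -168.6    7.7] twist [0.01 0.02 0.97]
```

Call:
{"name": "drive_tool", "arguments": {"series": [{"travel": [0, 0, 0], "twist": [0, 0, 0.97]}, {"travel": [36, -18, 0], "twist": [0, 0, 0]}, {"travel": [36, -18, 0], "twist": [0, 0, 0]}, {"travel": [36, -19, 0], "twist": [0, 0, 0]}, {"travel": [36, -19, 0], "twist": [0, 0, 0]}, {"travel": [36, -19, 0], "twist": [0, 0, 0]}, {"travel": [36, -19, 0], "twist": [0, 0, 0]}, {"travel": [36, -19, 0], "twist": [0, 0, 0]}, {"travel": [36, -19, 0], "twist": [0, 0, 0]}, {"travel": [36, -19, 0], "twist": [0, 0, 0]}, {"travel": [0, 0, 0], "twist": [0, 0, 0]}, {"travel": [0, 0, 0], "twist": [0, 0, 0]}], "gripper": 66}}

```text
clock: 16.2
tcp_pos: [446.4, 67.7, 130.4]
orientation: [-2.306, -2.132, 0.016]
contact_force: [0.8, -1.1, 0.1]
grip_width: 0.77
```

```bash
python3 g.py 456.5 59.5 90 -0.07
```

```text
t 16.2 p [446.4  67.7 130.4] F [ 0.8 -1.1  0.1] grip 65.8 q [ 0.71  0.02 -0.92  2.02  0.02  1.12 -0.3 ]
travel [-7.1 11.  40.4] after-turn travel [-7.5 10.6 40.4] twist [-0.06  0.05 -0.06]
```

Call:
{"name": "drive_tool", "arguments": {"series": [{"travel": [-7, 11, 0], "twist": [0, 0, 0]}, {"travel": [0, 0, 20], "twist": [0, 0, 0]}, {"travel": [0, 0, 15], "twist": [0, 0, 0]}, {"travel": [0, 0, 0], "twist": [0, 0, 0]}]}}

```text
clock: 16.6
tcp_pos: [460.8, 53.1, 94.1]
orientation: [2.314, 2.124, -0.015]
contact_force: [0.1, -0.7, 0.7]
grip_width: 0.77
```

```bash
python3 g.py 456.5 59.5 60 -0.07; python3 - <<'E'
from ov import *
s=ctrl.camera("scene");cv2.imwrite("pics/p15.png",cv2.resize(s[150:270,270:420],None,fx=5,fy=5,interpolation=cv2.INTER_CUBIC))
E
```

```text
t 16.6 p [460.8  53.1  94.1] F [ 0.1 -0.7  0.7] grip 65.8 q [ 0.7   0.12 -0.91  2.03  0.12  1.05 -0.35]
travel [ 6.2 -4.6 34.1] after-turn travel [ 6.1 -4.7 34.1] twist [-0.04  0.05 -0.11]
```

View pics/p15.png

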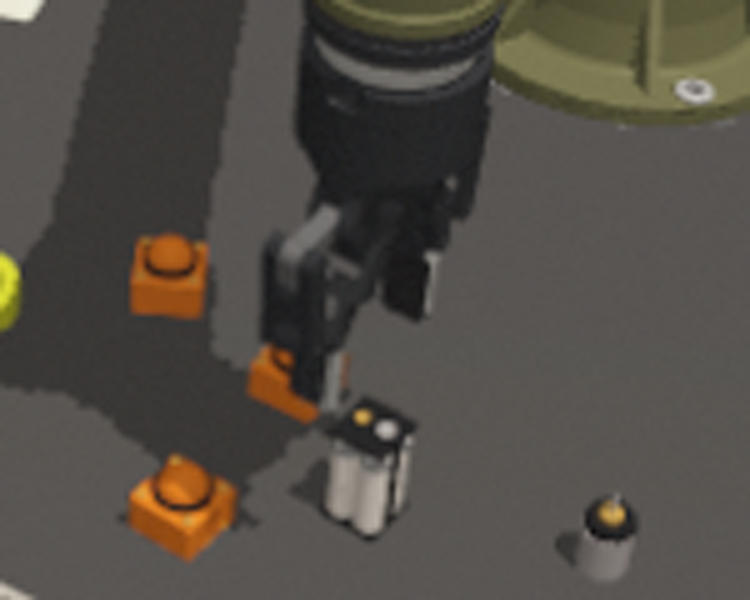

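Call:
{"name": "drive_tool", "arguments": {"series": [{"travel": [6, -4, 0], "twist": [-0.04, 0.05, -0.11]}, {"travel": [0, 0, 0], "twist": [0, 0, 0]}, {"travel": [0, 0, 10], "twist": [0, 0, 0]}, {"travel": [0, 0, 0], "twist": [0, 0, 0]}]}}

```text
clock: 17.05
tcp_pos: [460.0, 58.3, 86.0]
orientation: [2.299, 2.137, 0.005]
contact_force: [0.7, 0.2, -0.4]
grip_width: 0.772
```

```bash
python3 g.py 456.5 59.5 14 -0.07
```

```text
t 17.05 p [460.   58.3  86. ] F [ 0.7  0.2 -0.4] grip 65.9 q [ 0.7   0.12 -0.91  2.05  0.11  1.02 -0.34]
travel [ 0.9 -3.8 72. ] after-turn travel [ 1.  -3.5 72. ] twist [ 0.03 -0.   -0.02]
```

Call:
{"name": "drive_tool", "arguments": {"series": [{"travel": [1, -3, 10], "twist": [0, 0, 0]}, {"travel": [0, 0, 15], "twist": [0, 0, 0]}, {"travel": [0, 0, 15], "twist": [0, 0, 0]}, {"travel": [0, 0, 12], "twist": [0, 0, 0]}, {"travel": [0, 0, 0], "twist": [0, 0, 0]}]}}

```text
clock: 17.55
tcp_pos: [456.6, 59.8, 30.6]
orientation: [2.297, 2.138, 0.005]
contact_force: [-0.7, 0.7, 0.7]
grip_width: 0.774
```

```bash
python3 g.py 456.5 59.5 14 -0.07
```

```text
t 17.55 p [456.6  59.8  30.6] F [-0.7  0.7  0.7] grip 66.1 q [ 0.64  0.22 -0.89  2.1   0.22  0.91 -0.44]
travel [-0.3 -0.1 16.6] after-turn travel [-0.3 -0.  16.6] twist [ 0.03  0.   -0.01]
```

Call:
{"name": "drive_tool", "arguments": {"series": [{"travel": [0, 0, 8], "twist": [0, 0, 0]}, {"travel": [0, 0, 7], "twist": [0, 0, 0]}, {"travel": [0, 0, 0], "twist": [0, 0, 0]}]}}

```text
clock: 17.85
tcp_pos: [457.0, 60.0, 14.8]
orientation: [2.297, 2.138, 0.006]
contact_force: [-0.0, -0.3, -0.6]
grip_width: 0.777
```

Call:
{"name": "drive_tool", "arguments": {"series": [{"travel": [0, 0, 0], "twist": [0, 0, 0]}, {"travel": [0, 0, 0], "twist": [0, 0, 0]}, {"travel": [0, 0, 0], "twist": [0, 0, 0]}, {"travel": [0, 0, 0], "twist": [0, 0, 0]}, {"travel": [0, 0, 0], "twist": [0, 0, 0]}, {"travel": [0, 0, 0], "twist": [0, 0, 0]}, {"travel": [0, 0, 0], "twist": [0, 0, 0]}], "gripper": 0, "newtons": 40}}

```text
clock: 18.55
tcp_pos: [457.6, 59.9, 15.6]
orientation: [2.296, 2.136, 0.007]
contact_force: [-0.0, 0.2, -2.8]
grip_width: 0.344
```

```bash
python3 g.py 456.5 59.5 120 -0.07; python3 - <<'E'
from ov import *
s=ctrl.camera("scene");cv2.imwrite("pics/p16.png",cv2.resize(s[150:270,270:420],None,fx=5,fy=5,interpolation=cv2.INTER_CUBIC))
E
```

```text
t 18.55 p [457.6  59.9  15.6] F [-0.   0.2 -2.8] grip 29.4 q [ 0.63  0.25 -0.87  2.11  0.26  0.88 -0.47]
travel [  -0.5   -0.4 -104.4] after-turn travel [  -0.5   -1.1 -104.4] twist [ 0.05  0.   -0.01]
```

View pics/p16.png

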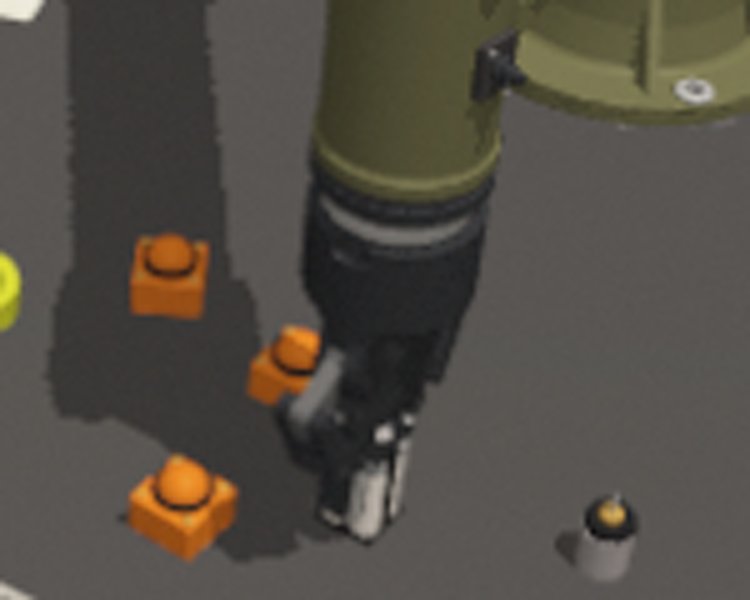

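Call:
{"name": "drive_tool", "arguments": {"series": [{"travel": [0, 0, -15], "twist": [0, 0, 0]}, {"travel": [0, 0, -30], "twist": [0, 0, 0]}, {"travel": [0, 0, -40], "twist": [0, 0, 0]}, {"travel": [0, 0, -30], "twist": [0, 0, 0]}, {"travel": [0, 0, 0], "twist": [0, 0, -0.97]}, {"travel": [0, 0, 0], "twist": [0, 0, 0]}]}}

```text
clock: 19.2
tcp_pos: [455.4, 60.3, 133.8]
orientation: [2.142, 2.294, 0.003]
contact_force: [-0.2, 0.6, -1.5]
grip_width: 0.348
```

```bash
python3 g.py 595.4 -171.5 120 0.066; python3 - <<'E'
from ov import *
s=ctrl.camera("scene");cv2.imwrite("pics/p17.png",cv2.resize(s[150:270,270:420],None,fx=5,fy=5,interpolation=cv2.INTER_CUBIC))
E
```

```text
t 19.2 p [455.4  60.3 133.8] F [-0.2  0.6 -1.5] grip 29.7 q [ 0.75  0.03 -0.94  2.    0.03  1.12 -0.13]
travel [-240.8  123.8   14.5] after-turn travel [-240.5  124.4   13.8] twist [0.03 0.01 0.02]
```

View pics/p17.png

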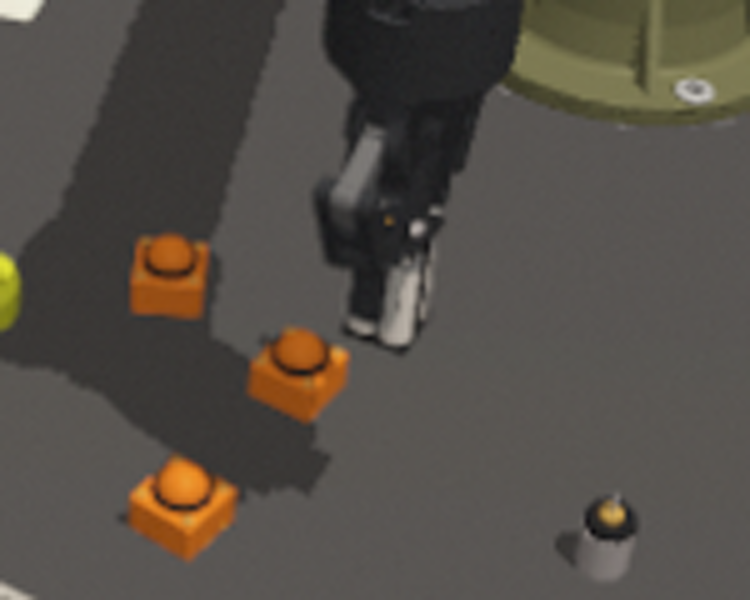

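The battery is up and vertical. Carrying it to tray_c.

Call:
{"name": "drive_tool", "arguments": {"series": [{"travel": [-34, 17, 0], "twist": [0, 0, 0]}, {"travel": [-34, 17, 0], "twist": [0, 0, 0]}, {"travel": [-34, 18, 0], "twist": [0, 0, 0]}, {"travel": [-34, 18, 0], "twist": [0, 0, 0]}, {"travel": [-34, 18, 0], "twist": [0, 0, 0]}, {"travel": [-34, 18, 0], "twist": [0, 0, 0]}, {"travel": [-32, 17, 0], "twist": [0, 0, 0]}, {"travel": [0, 0, 0], "twist": [0, 0, 0]}, {"travel": [0, 0, 0], "twist": [0, 0, 0]}]}}

```text
clock: 20.15
tcp_pos: [592.9, -174.6, 122.6]
orientation: [-2.166, -2.261, 0.007]
contact_force: [0.5, 1.4, -1.9]
grip_width: 0.34
```

```bash
python3 g.py 595.4 -171.5 50 0.066
```

```text
t 20.15 p [ 592.9 -174.6  122.6] F [ 0.5  1.4 -1.9] grip 29.0 q [ 0.83  0.43 -0.73  1.64  0.3   1.2   0.07]
travel [ 2.6  3.4 72.6] after-turn travel [ 2.9  2.7 72.6] twist [-0.07 -0.03 -0.17]
```

Call:
{"name": "drive_tool", "arguments": {"series": [{"travel": [2, 3, 0], "twist": [-0.07, 0, -0.17]}, {"travel": [0, 0, 25], "twist": [0, 0, 0]}, {"travel": [0, 0, 25], "twist": [0, 0, 0]}, {"travel": [0, 0, 10], "twist": [0, 0, 0]}, {"travel": [0, 0, 0], "twist": [0, 0, 0]}]}}

```text
clock: 20.65
tcp_pos: [594.7, -165.6, 60.2]
orientation: [-2.135, -2.298, -0.007]
contact_force: [-0.3, -0.0, -1.2]
grip_width: 0.347
```

```bash
python3 g.py 595.4 -171.5 18.5 0.066
```

```text
t 20.65 p [ 594.7 -165.6   60.2] F [-0.3 -0.  -1.2] grip 29.6 q [ 0.8   0.49 -0.72  1.7   0.35  1.09  0.05]
travel [-6.3  0.3 41.7] after-turn travel [-6.   0.4 41.7] twist [-0.   -0.05  0.06]
```

Call:
{"name": "drive_tool", "arguments": {"series": [{"travel": [-6, 0, 0], "twist": [0, -0.05, 0.06]}, {"travel": [0, 0, 8], "twist": [0, 0, 0]}, {"travel": [0, 0, 8], "twist": [0, 0, 0]}, {"travel": [0, 0, 0], "twist": [0, 0, 0]}]}}

```text
clock: 21.05
tcp_pos: [596.9, -171.2, 46.3]
orientation: [2.143, 2.29, 0.002]
contact_force: [-0.7, 0.9, -1.2]
grip_width: 0.349
```

```bash
python3 g.py 595.4 -171.5 18.5 0.066; python3 - <<'E'
from ov import *
c=(602.5,-279.3,.066);E0['wheel']=(639.4,-82.2);E0['caster']=c;E0['batt']=(595.4,-171.5,.066)
s=ctrl.camera("scene");cv2.imwrite("pics/p18.png",draw("scene",s,140,180,290,290,5,E0))
E
```

```text
t 21.05 p [ 596.9 -171.2   46.3] F [-0.7  0.9 -1.2] grip 29.8 q [ 0.79  0.51 -0.7   1.71  0.37  1.06  0.04]
travel [-0.1 -1.7 27.8] after-turn travel [-0.2 -1.6 27.8] twist [0.03 0.02 0.  ]
```

View pics/p18.png

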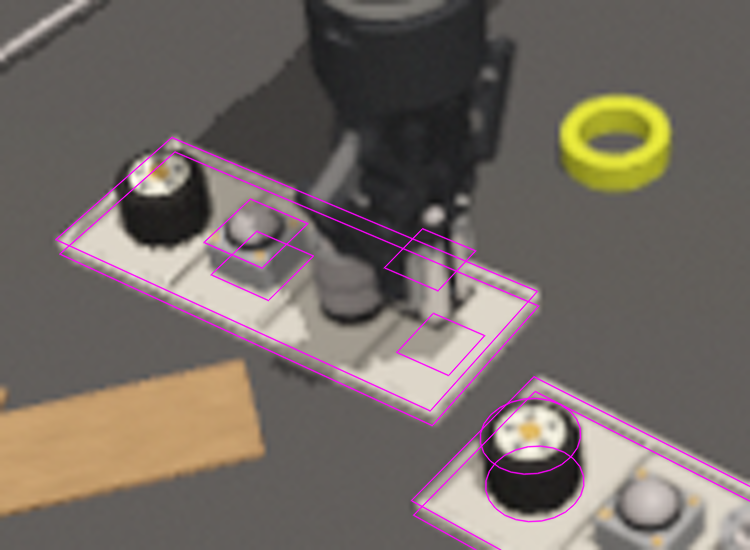

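Call:
{"name": "drive_tool", "arguments": {"series": [{"travel": [0, -1, 10], "twist": [0, 0, 0]}, {"travel": [0, 0, 10], "twist": [0, 0, 0]}, {"travel": [0, 0, 5], "twist": [0, 0, 0]}, {"travel": [0, 0, 0], "twist": [0, 0, 0]}]}}

```text
clock: 21.5
tcp_pos: [596.6, -171.6, 20.0]
orientation: [2.143, 2.289, 0.003]
contact_force: [-0.6, 0.7, -1.6]
grip_width: 0.346
```

```bash
python3 g.py 595.4 -171.5 18.1 0.066
```

```text
t 21.5 p [ 596.6 -171.6   20. ] F [-0.6  0.7 -1.6] grip 29.6 q [ 0.78  0.54 -0.69  1.72  0.4   1.02  0.02]
travel [ 0.2 -1.2  1.8] after-turn travel [ 0.2 -1.2  1.9] twist [ 0.04  0.02 -0.  ]
```

Call:
{"name": "drive_tool", "arguments": {"series": [{"travel": [0, 0, 1], "twist": [0, 0, 0]}, {"travel": [0, 0, 1], "twist": [0, 0, 0]}, {"travel": [0, 0, 0.5], "twist": [0, 0, 0]}]}}

```text
clock: 21.8
tcp_pos: [596.6, -171.5, 17.9]
orientation: [2.143, 2.289, 0.002]
contact_force: [-2.3, 0.7, 4.3]
grip_width: 0.345
```

```bash
python3 g.py 595.4 -171.5 18.1 0.066
```

```text
t 21.8 p [ 596.6 -171.5   17.9] F [-2.3  0.7  4.3] grip 29.4 q [ 0.78  0.54 -0.69  1.72  0.4   1.01  0.02]
travel [ 0.1 -1.2 -0.2] after-turn travel [ 0.1 -1.2 -0.2] twist [ 0.03  0.02 -0.  ]
```

Call:
{"name": "drive_tool", "arguments": {"series": [{"travel": [0, 0, 0], "twist": [0, 0, 0]}, {"travel": [0, 0, 0], "twist": [0, 0, 0]}, {"travel": [0, 0, 0], "twist": [0, 0, 0]}, {"travel": [0, 0, 0], "twist": [0, 0, 0]}], "gripper": 48}}

```text
clock: 22.2
tcp_pos: [598.2, -171.8, 19.2]
orientation: [2.141, 2.287, 0.005]
contact_force: [-0.1, -0.1, -0.0]
grip_width: 0.565
```

Call:
{"name": "drive_tool", "arguments": {"series": [{"travel": [0, 0, -15], "twist": [0, 0, 0]}, {"travel": [0, 0, -30], "twist": [0, 0, 0]}, {"travel": [0, 0, -40], "twist": [0, 0, 0]}, {"travel": [0, 0, -40], "twist": [0, 0, 0]}, {"travel": [0, 0, 0], "twist": [0, 0, 0]}]}}

```text
clock: 22.7
tcp_pos: [597.1, -170.4, 151.6]
orientation: [2.14, 2.289, 0.006]
contact_force: [0.1, 0.4, 1.0]
grip_width: 0.561
```

```bash
python3 - <<'E'
from ov import *
c=(602.5,-279.3,.066);E0['wheel']=(639.4,-82.2);E0['caster']=c;E0['batt']=(595.4,-171.5,.066)
s=ctrl.camera("scene");cv2.imwrite("pics/p19.png",draw("scene",s,140,180,290,290,5,E0))
E
python3 g.py 408 301 140 0.042
```

```text
t 22.75 p [ 595.7 -170.3  149.1] F [ 0.2 -0.1 -0. ] grip 47.8 q [ 0.84  0.4  -0.75  1.62  0.29  1.23  0.09]
travel [ 482.9 -155.6    7.1] after-turn travel [ 478.8 -167.7    9.1] twist [0.04 0.02 0.18]
```

View pics/p19.png

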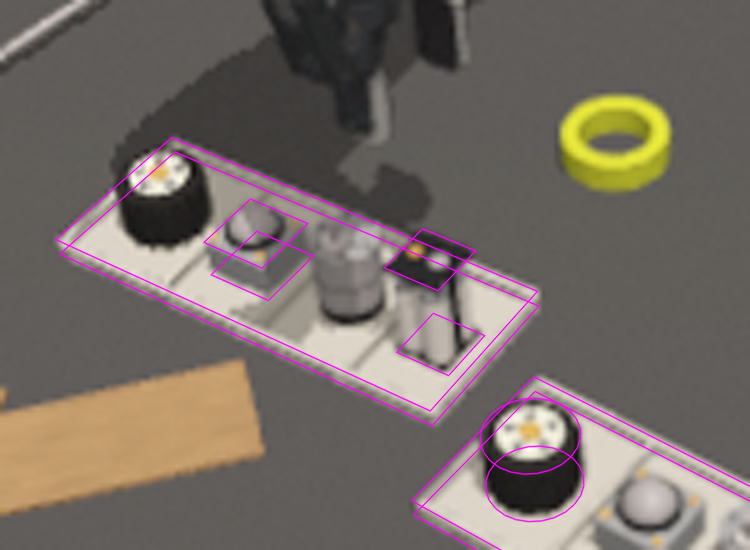

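Call:
{"name": "drive_tool", "arguments": {"series": [{"travel": [0, 0, 0], "twist": [0, 0, 0.18]}, {"travel": [40, -14, 0], "twist": [0, 0, 0]}, {"travel": [40, -14, 0], "twist": [0, 0, 0]}, {"travel": [40, -14, 0], "twist": [0, 0, 0]}, {"travel": [40, -14, 0], "twist": [0, 0, 0]}, {"travel": [40, -14, 0], "twist": [0, 0, 0]}, {"travel": [40, -14, 0], "twist": [0, 0, 0]}, {"travel": [40, -14, 0], "twist": [0, 0, 0]}, {"travel": [40, -14, 0], "twist": [0, 0, 0]}, {"travel": [40, -14, 0], "twist": [0, 0, 0]}, {"travel": [40, -14, 0], "twist": [0, 0, 0]}, {"travel": [40, -14, 0], "twist": [0, 0, 0]}, {"travel": [36, -12, 0], "twist": [0, 0, 0]}, {"travel": [0, 0, 0], "twist": [0, 0, 0]}, {"travel": [0, 0, 0], "twist": [0, 0, 0]}], "gripper": 72}}

```text
clock: 24.25
tcp_pos: [397.8, 312.6, 135.7]
orientation: [-2.193, -2.239, 0.021]
contact_force: [0.1, -0.7, -0.8]
grip_width: 0.84
```

```bash
python3 g.py 408 301 100 0.042; python3 - <<'E'
from ov import *
c=(602.5,-279.3,.066);E0['wheel']=(639.4,-82.2);E0['caster']=c;E0['batt']=(595.4,-171.5,.066)
s=ctrl.camera("top");cv2.imwrite("pics/p20.png",draw("top",s,235,150,375,250,5.7,E0))
E
```

```text
t 24.25 p [397.8 312.6 135.7] F [ 0.1 -0.7 -0.8] grip 71.7 q [ 0.27  0.23 -1.08  1.88  0.21  1.17 -0.87]
travel [-11.7  10.5  35.6] after-turn travel [-12.1   9.7  35.7] twist [-0.11  0.03 -0.15]
```

View pics/p20.png

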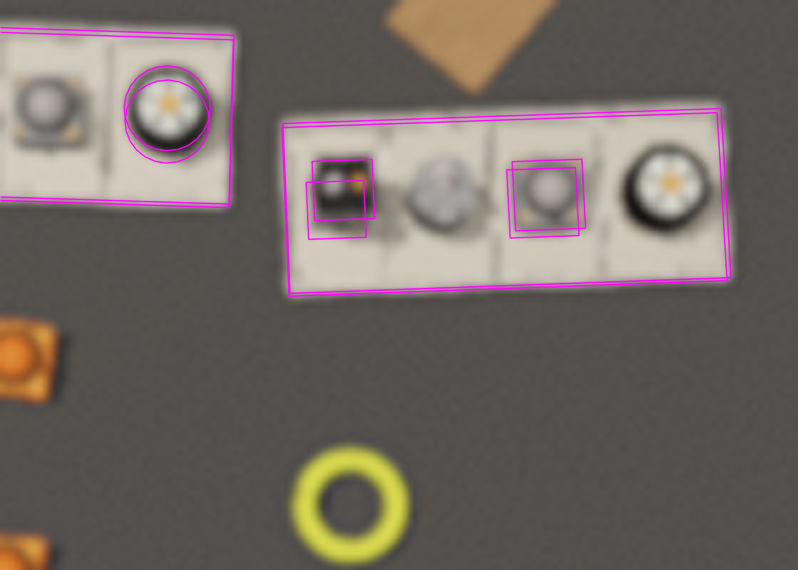

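All three placed parts sit on their models in the top view. Now the gear motor.

Call:
{"name": "drive_tool", "arguments": {"series": [{"travel": [-12, 10, 0], "twist": [-0.11, 0, -0.15]}, {"travel": [0, 0, 0], "twist": [0, 0, 0]}, {"travel": [0, 0, 20], "twist": [0, 0, 0]}, {"travel": [0, 0, 10], "twist": [0, 0, 0]}, {"travel": [0, 0, 0], "twist": [0, 0, 0]}]}}

```text
clock: 24.8
tcp_pos: [409.9, 295.5, 103.6]
orientation: [2.186, 2.252, -0.008]
contact_force: [0.4, -0.4, 0.7]
grip_width: 0.844
```

```bash
python3 g.py 408 301 10 0.042; python3 - <<'E'
from ov import *
s=ctrl.camera("scene");cv2.imwrite("pics/p21.png",draw("scene",s,380,200,530,310,5,E0))
E
```

```text
t 24.8 p [409.9 295.5 103.6] F [ 0.4 -0.4  0.7] grip 72.1 q [ 0.27  0.27 -1.05  1.93  0.26  1.1  -0.86]
travel [ 6.1 -1.6 93.6] after-turn travel [ 5.6 -1.6 93.6] twist [-0.01  0.04 -0.09]
```

View pics/p21.png

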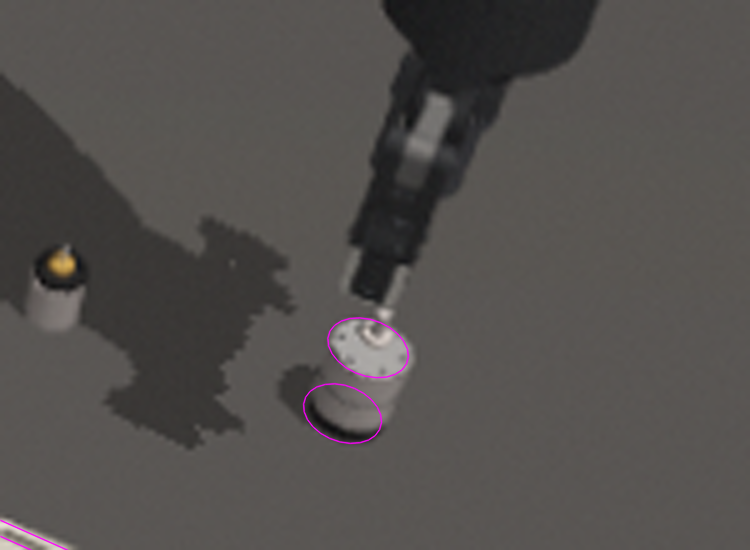

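Call:
{"name": "drive_tool", "arguments": {"series": [{"travel": [6, -1, 0], "twist": [0, 0.04, -0.09]}, {"travel": [0, 0, 15], "twist": [0, 0, 0]}, {"travel": [0, 0, 10], "twist": [0, 0, 0]}, {"travel": [0, 0, 0], "twist": [0, 0, 0]}]}}

```text
clock: 25.25
tcp_pos: [409.6, 303.0, 78.5]
orientation: [-2.173, -2.268, -0.003]
contact_force: [0.2, -0.1, -0.0]
grip_width: 0.843
```

```bash
python3 g.py 408 301.5 10 0.042
```

```text
t 25.25 p [409.6 303.   78.5] F [ 0.2 -0.1 -0. ] grip 72.0 q [ 0.23  0.31 -1.03  1.94  0.31  1.05 -0.89]
travel [-1.5 -1.7 68.5] after-turn travel [-1.4 -1.6 68.5] twist [ 0.01 -0.01  0.01]
```

Call:
{"name": "drive_tool", "arguments": {"series": [{"travel": [-1, -1, 12], "twist": [0, 0, 0]}, {"travel": [0, 0, 15], "twist": [0, 0, 0]}, {"travel": [0, 0, 15], "twist": [0, 0, 0]}, {"travel": [0, 0, 8], "twist": [0, 0, 0]}, {"travel": [0, 0, 0], "twist": [0, 0, 0]}]}}

```text
clock: 25.75
tcp_pos: [407.6, 301.5, 22.9]
orientation: [-2.172, -2.268, 0.0]
contact_force: [0.9, -0.0, -0.2]
grip_width: 0.842
```

```bash
python3 g.py 408 301.5 10 0.042
```

```text
t 25.75 p [407.6 301.5  22.9] F [ 0.9 -0.  -0.2] grip 71.9 q [ 0.17  0.4  -0.97  1.99  0.4   0.96 -0.96]
travel [-0.   0.4 12.9] after-turn travel [-0.   0.4 12.9] twist [-0.01 -0.01  0.01]
```

Call:
{"name": "drive_tool", "arguments": {"series": [{"travel": [0, 0, 8], "twist": [0, 0, 0]}, {"travel": [0, 0, 4], "twist": [0, 0, 0]}, {"travel": [0, 0, 0], "twist": [0, 0, 0]}]}}

```text
clock: 26.05
tcp_pos: [407.8, 301.9, 10.0]
orientation: [-2.172, -2.268, -0.001]
contact_force: [0.4, -0.2, 0.3]
grip_width: 0.844
```

Call:
{"name": "drive_tool", "arguments": {"series": [{"travel": [0, 0, 0], "twist": [0, 0, 0]}, {"travel": [0, 0, 0], "twist": [0, 0, 0]}, {"travel": [0, 0, 0], "twist": [0, 0, 0]}, {"travel": [0, 0, 0], "twist": [0, 0, 0]}, {"travel": [0, 0, 0], "twist": [0, 0, 0]}, {"travel": [0, 0, 0], "twist": [0, 0, 0]}, {"travel": [0, 0, 0], "twist": [0, 0, 0]}], "gripper": 0, "newtons": 50}}

```text
clock: 26.75
tcp_pos: [408.3, 302.1, 10.9]
orientation: [-2.173, -2.268, -0.003]
contact_force: [-0.7, 0.3, -0.7]
grip_width: 0.385
```

```bash
python3 g.py 408 301 120 0.042; python3 - <<'E'
from ov import *
s=ctrl.camera("scene");cv2.imwrite("pics/p22.png",draw("scene",s,380,200,530,310,5,E0))
E
```

```text
t 26.75 p [408.3 302.1  10.9] F [-0.7  0.3 -0.7] grip 32.8 q [ 0.15  0.42 -0.96  2.    0.42  0.94 -0.98]
travel [  -0.9   -0.3 -109.1] after-turn travel [  -1.1   -0.3 -109.1] twist [ 0.01 -0.01  0.01]
```

View pics/p22.png

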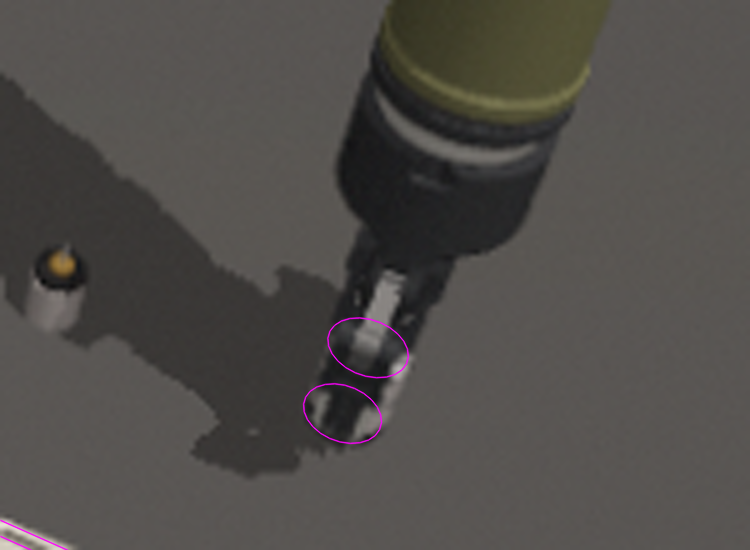

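Call:
{"name": "drive_tool", "arguments": {"series": [{"travel": [0, 0, -15], "twist": [0, 0, 0]}, {"travel": [0, 0, -30], "twist": [0, 0, 0]}, {"travel": [0, 0, -40], "twist": [0, 0, 0]}, {"travel": [0, 0, -30], "twist": [0, 0, 0]}, {"travel": [0, 0, 0], "twist": [0, 0, 0]}]}}

```text
clock: 27.3
tcp_pos: [406.6, 302.3, 131.9]
orientation: [-2.168, -2.27, 0.002]
contact_force: [0.7, 0.6, -1.5]
grip_width: 0.383
```

```bash
python3 g.py 593.4 283.8 125 0.042; python3 - <<'E'
from ov import *
s=ctrl.camera("scene");cv2.imwrite("pics/p23.png",draw("scene",s,380,200,530,310,5,E0))
E
```

```text
t 27.3 p [406.6 302.3 131.9] F [ 0.7  0.6 -1.5] grip 32.7 q [ 0.3   0.23 -1.09  1.9   0.22  1.15 -0.82]
travel [-27.1 185.8   6.5] after-turn travel [-26.3 185.9   6.9] twist [-0.02 -0.01  0.03]
```

View pics/p23.png

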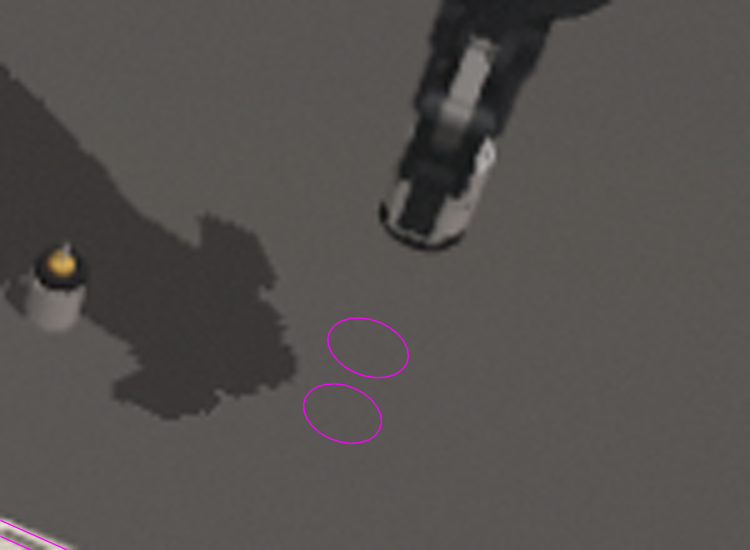

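Call:
{"name": "drive_tool", "arguments": {"series": [{"travel": [-4, 27, 0], "twist": [0, 0, 0]}, {"travel": [-4, 31, 0], "twist": [0, 0, 0]}, {"travel": [-4, 31, 0], "twist": [0, 0, 0]}, {"travel": [-4, 31, 0], "twist": [0, 0, 0]}, {"travel": [-5, 31, 0], "twist": [0, 0, 0]}, {"travel": [-5, 31, 0], "twist": [0, 0, 0]}, {"travel": [0, 0, 0], "twist": [0, 0, 0]}, {"travel": [0, 0, 0], "twist": [0, 0, 0]}]}}

```text
clock: 28.15
tcp_pos: [589.1, 279.2, 117.5]
orientation: [-2.163, -2.272, 0.034]
contact_force: [-0.4, 0.4, -0.8]
grip_width: 0.382
```

```bash
python3 g.py 593.4 281.5 60 0.042
```

```text
t 28.15 p [589.1 279.2 117.5] F [-0.4  0.4 -0.8] grip 32.6 q [ 0.17  0.58 -0.9   1.54  0.47  1.28 -0.75]
travel [ 2.8  5.5 57.4] after-turn travel [ 2.2  4.4 57.5] twist [-0.13  0.08  0.05]
```

Call:
{"name": "drive_tool", "arguments": {"series": [{"travel": [2, 5, 0], "twist": [-0.13, 0.08, 0.05]}, {"travel": [0, 0, 20], "twist": [0, 0, 0]}, {"travel": [0, 0, 20], "twist": [0, 0, 0]}, {"travel": [0, 0, 8], "twist": [0, 0, 0]}, {"travel": [0, 0, 0], "twist": [0, 0, 0]}]}}

```text
clock: 28.65
tcp_pos: [590.0, 282.8, 66.6]
orientation: [-2.17, -2.271, 0.0]
contact_force: [0.4, -0.1, -1.5]
grip_width: 0.387
```

```bash
python3 g.py 593.4 281.5 13.4 0.042; python3 - <<'E'
from ov import *
E0['motor']=(593.4,283.8)
s=ctrl.camera("scene");cv2.imwrite("pics/p24.png",draw("scene",s,320,270,470,380,5,E0))
E
```

```text
t 28.65 p [590.  282.8  66.6] F [ 0.4 -0.1 -1.5] grip 33.0 q [ 0.16  0.62 -0.88  1.59  0.51  1.17 -0.78]
travel [-1.4  3.4 53.2] after-turn travel [-1.4  3.3 53.2] twist [-0.    0.    0.03]
```

View pics/p24.png

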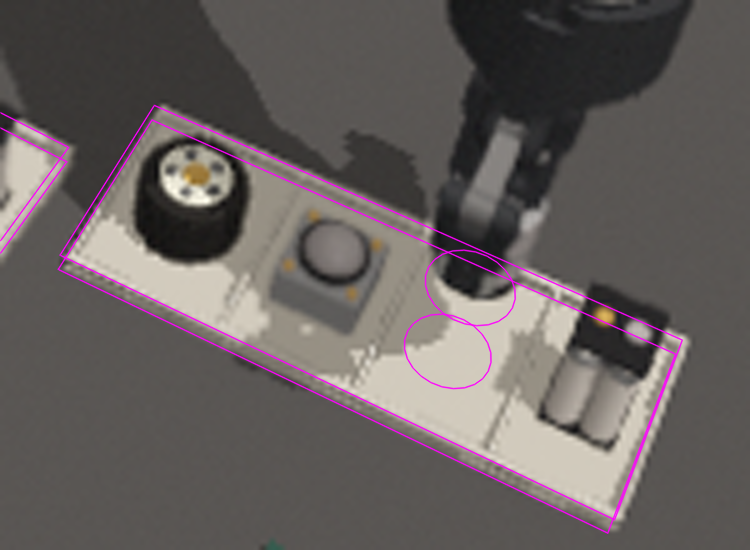

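Call:
{"name": "drive_tool", "arguments": {"series": [{"travel": [-1, 3, 0], "twist": [0, 0, 0]}, {"travel": [0, 0, 12], "twist": [0, 0, 0]}, {"travel": [0, 0, 12], "twist": [0, 0, 0]}, {"travel": [0, 0, 5], "twist": [0, 0, 0]}, {"travel": [0, 0, 0], "twist": [0, 0, 0]}]}}

```text
clock: 29.2
tcp_pos: [594.9, 283.1, 38.7]
orientation: [2.169, 2.27, 0.007]
contact_force: [-0.3, -0.6, -1.4]
grip_width: 0.386
```

```bash
python3 g.py 593.4 282 13.4 0.042
```

```text
t 29.2 p [594.9 283.1  38.7] F [-0.3 -0.6 -1.4] grip 32.9 q [ 0.14  0.65 -0.86  1.61  0.53  1.13 -0.8 ]
travel [-1.1 -1.7 25.3] after-turn travel [-1.  -1.6 25.3] twist [ 0.03 -0.01  0.03]
```

Call:
{"name": "drive_tool", "arguments": {"series": [{"travel": [-1, -1, 10], "twist": [0, 0, 0]}, {"travel": [0, 0, 8], "twist": [0, 0, 0]}, {"travel": [0, 0, 4], "twist": [0, 0, 0]}, {"travel": [0, 0, 0], "twist": [0, 0, 0]}]}}

```text
clock: 29.6
tcp_pos: [593.7, 281.9, 14.3]
orientation: [2.169, 2.271, 0.006]
contact_force: [-0.2, -0.9, -2.5]
grip_width: 0.385
```

```bash
python3 g.py 593.4 282 13.4 0.042; python3 - <<'E'
from ov import *
E0['motor']=(593.4,283.8)
s=ctrl.camera("scene");cv2.imwrite("pics/p25.png",draw("scene",s,320,270,470,380,5,E0))
E
```

```text
t 29.6 p [593.7 281.9  14.3] F [-0.2 -0.9 -2.5] grip 32.9 q [ 0.14  0.68 -0.84  1.62  0.55  1.09 -0.81]
travel [ 0.1 -0.3  0.9] after-turn travel [ 0.1 -0.3  0.9] twist [ 0.03 -0.01  0.03]
```

View pics/p25.png

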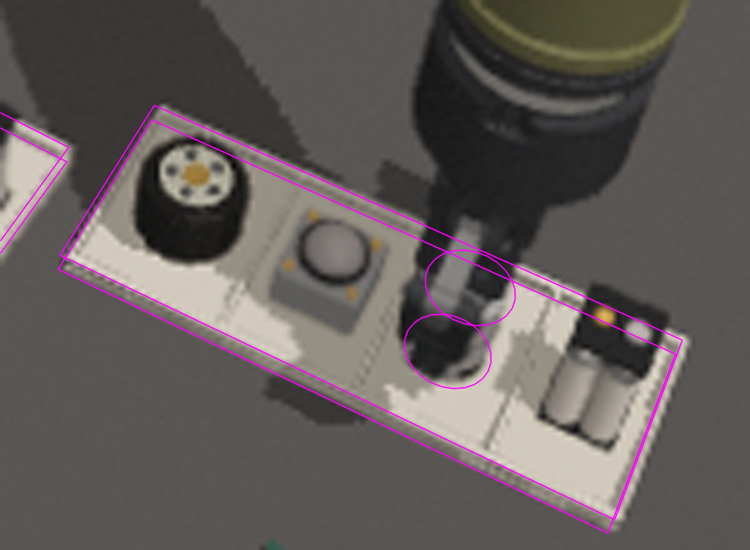

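Call:
{"name": "drive_tool", "arguments": {"series": [{"travel": [0, 0, 1], "twist": [0, 0, 0]}, {"travel": [0, 0, 1], "twist": [0, 0, 0]}]}}

```text
clock: 29.85
tcp_pos: [594.2, 282.3, 13.5]
orientation: [2.169, 2.27, 0.008]
contact_force: [-2.0, -2.4, 3.3]
grip_width: 0.385
```

```bash
python3 g.py 593.4 282 13.4 0.042
```

```text
t 29.85 p [594.2 282.3  13.5] F [-2.  -2.4  3.3] grip 32.8 q [ 0.13  0.68 -0.84  1.62  0.56  1.09 -0.81]
travel [-0.3 -0.8  0.1] after-turn travel [-0.3 -0.8  0.1] twist [ 0.03 -0.01  0.03]
```

Contact at the expected height; releasing, lifting straight up, and clearing the view.

Call:
{"name": "drive_tool", "arguments": {"series": [{"travel": [0, 0, 0], "twist": [0, 0, 0]}, {"travel": [0, 0, 0], "twist": [0, 0, 0]}, {"travel": [0, 0, 0], "twist": [0, 0, 0]}, {"travel": [0, 0, 0], "twist": [0, 0, 0]}], "gripper": 50}}

```text
clock: 30.25
tcp_pos: [595.7, 283.4, 15.5]
orientation: [2.168, 2.269, 0.014]
contact_force: [-0.3, 0.7, 0.0]
grip_width: 0.583
```

Call:
{"name": "drive_tool", "arguments": {"series": [{"travel": [0, 0, -12], "twist": [0, 0, 0]}, {"travel": [0, 0, -25], "twist": [0, 0, 0]}, {"travel": [0, 0, -40], "twist": [0, 0, 0]}, {"travel": [0, 0, -40], "twist": [0, 0, 0]}, {"travel": [0, 0, -30], "twist": [0, 0, 0]}, {"travel": [0, -35, 0], "twist": [0, 0, 0]}, {"travel": [0, -35, 0], "twist": [0, 0, 0]}, {"travel": [0, -35, 0], "twist": [0, 0, 0]}, {"travel": [0, -35, 0], "twist": [0, 0, 0]}, {"travel": [0, 0, 0], "twist": [0, 0, 0]}, {"travel": [0, 0, 0], "twist": [0, 0, 0]}]}}

```text
clock: 31.35
tcp_pos: [451.1, 279.2, 175.5]
orientation: [2.161, 2.266, 0.026]
contact_force: [0.5, -0.6, -0.0]
grip_width: 0.588
```

```bash
python3 g.py 450 280 150; python3 - <<'E'
from ov import *
E0.update(motor=(593.4,283.8),wheel=(639.4,-82.2),caster=(602.5,-279.3,.066),batt=(595.4,-171.5,.066))
s=ctrl.camera("scene");cv2.imwrite("pics/p26.png",draw("scene",s,140,150,480,380,2.3,E0))
t=ctrl.camera("top");cv2.imwrite("pics/p27.png",draw("top",t,95,140,385,290,2.7,E0))
cv2.imwrite("pics/p28.png",cv2.resize(s[270:380,320:470],None,fx=5,fy=5,interpolation=cv2.INTER_CUBIC))
cv2.imwrite("pics/p29.png",cv2.resize(t[155:210,100:240],None,fx=5.5,fy=5.5,interpolation=cv2.INTER_CUBIC))
E
```

```text
t 31.35 p [451.1 279.2 175.5] F [ 0.5 -0.6 -0. ] grip 50.2 q [ 0.37  0.22 -1.08  1.81  0.22  1.22 -0.73]
travel [ 0.8 -1.6 25.5] after-turn travel [ 0.8 -1.1 25.5] twist [ 0.14 -0.03  0.34]
```

View pics/p26.png

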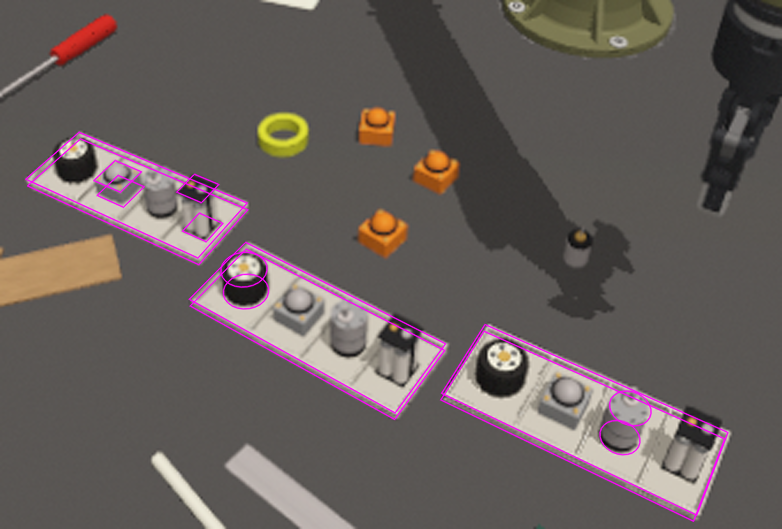

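View pics/p27.png

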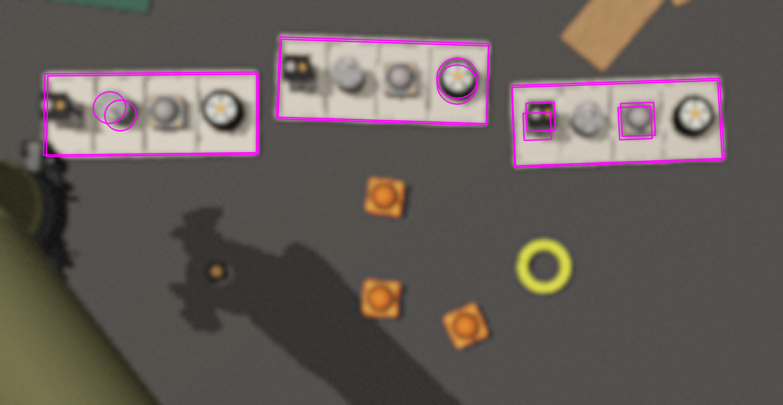

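View pics/p28.png

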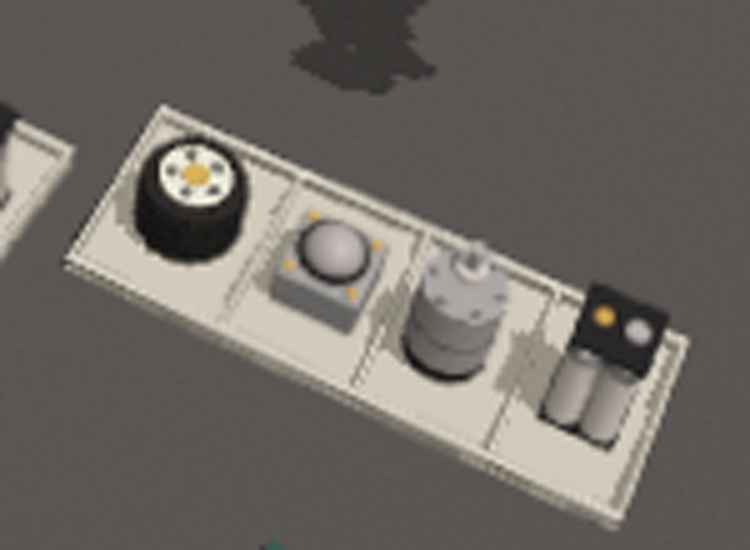

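View pics/p29.png

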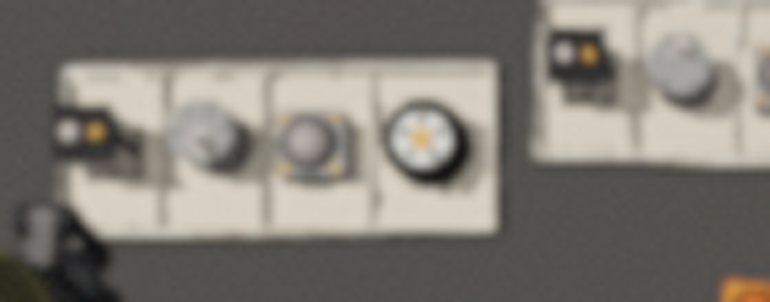

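```bash
python3 - <<'E'
from ov import *
def loc(k,p):
    x,y,t=E0[k]; d=np.array(p[:2])-[x,y]; c,s=np.cos(t),np.sin(t); return (c*d[0]+s*d[1]).round(1),(-s*d[0]+c*d[1]).round(1)
f=lambda u,v:full(u,v,100,155,5.5)
print("motor",loc('b',w("top",f(203,134),46.5)), loc('b',w("scene",full(463,283,320,270,5),46.5)))
g=lambda u,v:full(u,v,235,150,5.7)
print("caster ball",loc('c',w("top",g(550,190),34)),"batt studs mid",loc('c',w("top",g(345,183),60)),"batt scene",loc('c',w("scene",full(428,256,140,180,5),59)))
print("wheel",loc('a',w("top",g(169,105),34.5)))
s=ctrl.read_state(); print(s["clock"],np.abs(s["joint_velocities"]).max())
E
```

```text
motor (np.float64(0.6), np.float64(30.6)) (np.float64(1.5), np.float64(32.5))
caster ball (np.float64(0.1), np.float64(-19.4)) batt studs mid (np.float64(2.5), np.float64(86.9)) batt scene (np.float64(1.3), np.float64(88.1))
wheel (np.float64(0.9), np.float64(-81.9))
31.45 0.027439062100835594
```

All four parts measure well inside their limits. The arm is clear and at rest, so I'm handing in.

```bash
python3 -c "
from workcell import ctrl
print(ctrl.job_done())"
```

```text
the job is handed in; nothing more can be done
None
```

I put all four missing parts in their compartments and handed the job in with the clock at about 31.5 s of the 88 s allowed. The hand-in gave no verdict. Each part was lowered until the wrist felt light contact at the expected floor height (no more than 9 N), then released, so nothing was dropped.

Last camera checks in the tray frames, against the compartment centres (limit ±12 mm along the row):

| Part | Tray | Measured y (mm) | Centre y (mm) |
|---|---|---|---|
| Wheel | tray_a | -81.9 | -80.75 |
| Gear motor | tray_b | 30.6 (top view), 32.5 (scene view) | 35.25 |
| Ball caster | tray_c | -19.4 | -20.25 |
| Battery holder | tray_c | 86.9 (top view), 88.1 (scene view) | 87.75 |

- **Across the row:** every part is within 3 mm of centre (limit 30 mm).
- **Upright:** all four look upright in the final pictures; I did not measure the tilt.
- **Disagreements:** the two cameras differed by 1–2 mm on the motor and battery. The motor sits about 3–5 mm off its centre.
- **Left alone:** the tape, small motor and orange casters look unmoved, and I never reached near the screwdriver. I checked these by eye only.

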